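# Make up an extraction kit and an array kit

## Task

Make up the two kits. In the three-part tray stand the tall bottle in the small end compartment, the wide jar in the middle one and the tube block in the large end one; in the two-part tray stand the dropper bottle in the small compartment and lay the oblong slide box flat in the large one. Everything must sit upright and flat on its compartment's floor, nothing may be tipped over on the way, and the short bottle and the square slide box stay where they are in the stock.

Things in the scene. Friction and masses are not known exactly. Their poses are not given: they have to be found in the camera images.
- tray_three: three-part kit tray, low, grey plastic, fixed, 236 long (its x) x 92 wide (y), walls and ribs 12 high, 4 thick, floor 3 thick. Compartments, 84 wide in y, centred on y = 0: small, 56 long, at x = -86; middle, 74 long, at x = -17; large, 90 long, at x = +69 (mm). Origin: centre of its underside, on the bench. Its small end (-x) points roughly to the robot.
- tray_two: two-part kit tray, low, grey plastic, fixed, 152 long (its x) x 100 wide (y), walls and rib 12 high, 4 thick, floor 3 thick. Compartments, 92 wide in y, centred on y = 0: small, 54 long, at x = -45; large, 86 long, at x = +29 (mm). Origin: centre of its underside, on the bench. Its small end (-x) points roughly to the robot.
- tall_bottle_mid (a point): the tall bottle: round white plastic reagent bottle, straight body 38 in diameter and 68 high, sloping shoulder, cap 26 in diameter, 95 high over all; stands upright on the bench. This point is its centre, half-way up; z up.
- short_bottle_mid (a point): the short bottle: same shape and diameter (38) as the tall bottle but only 60 high over all (straight body 33 high); not wanted in any kit. This point is its centre, half-way up; z up.
- jar_mid (a point): the wide jar: round white plastic jar with a screw lid as wide as itself, 56 in diameter over its whole height, 46 high; stands upright. This point is its centre, half-way up; z up.
- dropper_mid (a point): the dropper bottle: small white bottle with a cylindrical body 30 in diameter and 45 high, and a pointed nozzle above it, 70 high over all; stands upright. This point is its centre, half-way up; z up.
- tube_block_mid (a point): the tube block: white plastic block 62 long (its x) x 30 wide (its y) x 30 high, with a row of four small grey tube caps (11 in diameter, 10 high) standing along its top, 40 high over all. This point is its centre, half-way up; z up.
- oblong_box_mid (a point): the oblong slide box: flat white plastic box with a grey seam round it and a paper patch on top, 66 long (its x) x 40 wide (its y) x 24 high. This point is its centre, half-way up; z up.
- square_box_mid (a point): the square slide box: like the oblong one but 44 x 44 x 24 high; not wanted in any kit. This point is its centre, half-way up; z up.
Things that resemble listed ones, but are neither listed nor needed, are in the scene too. Leave any turquoise look-alike of the part that bears tall_bottle_mid alone.

How it is judged:
By the outcome, as a careful person would: the job done as asked, in the order asked, and still so for the second after the job is handed in, with the robot touching nothing.
It also fails if it takes over 128 s, if anything falls off the work surface, if the arm or the gripper's body presses on something with over 40 N, if the wrist force passes 120 N, or if a joint passes its speed limit or range.

## Robot

A 6-joint arm with a two-finger parallel gripper is mounted at the origin on the work surface. World frame = base frame: x ahead of the robot, y to its left, z up, the work surface at z = 0. Lengths are in m, angles in rad, forces in N, time in s.
With the tool pointing down it reaches from about 0.3 to 0.85 m from the base axis. Payload 5.4 kg.
Tool frame: the origin (TCP) lies on the front face of the gripper's body, between the roots of the fingers; the fingertips stand 73 mm ahead of it and the grasp point (between the pads) lies 54 mm ahead of it; z points along the fingers, y is the direction in which the jaws open and shut (so a half turn about z gives the same grasp; the last joint's range is limited). The gripper opens to 85 mm and grips with 20 to 120 N. Pads are 22 mm wide; open, the fingers measure 114 mm over their backs; the gripper's body (76 mm by 85 mm) begins 54 mm behind the grasp point. The pads swing forward as they close: fully open they stand 13 mm farther back than shut.
Start: joints at [-1.359, 0.158, 1.597, -0, 1.386, -0.21], TCP at [0.235, -0.525, 0.304] pointing down, gripper open.
Joint ranges: [-2.91, 2.91], [-0.94, 2.29], [0.18, 2.7], [-1.29, 4.43], [0.17, 2.64], [-3, 3]. Speed limits (rad/s): [2.57, 2.57, 3.14, 3.14, 3.14, 3.14].

## Interface

Orientations are given as [roll, pitch, yaw] about the fixed x, y, z axes, in that order (R = Rz(yaw) Ry(pitch) Rx(roll)).
In Python, from bench import arm gives the robot as it stands. The module is installed in compiled form; this text tells all that it offers.
- The arm moves only by the tool jog_arm, never from a script. Its argument "increments" is a list of rows, each a list of 7 numbers: the shift along the tool's x, y, z normalised to -1 to 1, where 1 is 120 mm, then the turn, a rotation vector about the tool's x, y, z normalised to -1 to 1, where 1 is 360 degrees, then the closure, from -1 (fully open) to 1 (shut). In form: [[dx, dy, dz, ax, ay, az, jaw], ...]. A call has 1 to 20 rows; each row is the pose to reach, as a shift and turn from the pose commanded when the call began, along the tool's axes at that moment, turning the shorter way round; what a row does not reach only later rows make up. A row lasts 1/12 s, in which the tool goes at most 41.7 mm and 7.16 degrees, less where a joint would pass 70% of its speed; a pose out of reach is approached as far as the arm can. A call with a number of a shift or a turn outside -1 to 1 is refused whole. A call with a gripper value outside its range is refused whole. The fingers move at their own pace and stop on an object; the grip force is fixed at half the most. Time passes only in rows, so rows that repeat a pose let the fingers close. It gives the time, the measured TCP pose, the force and the opening at its end, in the units of the state.
- arm.get_state(): the state, without advancing time (a new reading comes with each control period).
- arm.get_image(name): name is "scene" or "top" or "wrist"; returns a dict with "color" (384x512x3 uint8, red, green, blue), "mtx" (3x3 intrinsics, pixels), "k1" (the pictures are not rectified: a ray, as slopes to the right and down, at radius r is drawn at 1 + k1 r^2 times it, then the intrinsics apply), "xyz" and "orientation" of the camera in the world. Camera axes: x right, y down, z forward; pixel columns grow to the right and rows downward; lengths in m; the calibration is good to about 2 mm. A picture is of the moment at which its call begins. There is no depth.
- arm.hand_in(): hands the job in, once; it reports no verdict.
Trained networks look in the newest picture that a camera, given by its name, has taken for a name from the list of things; names that differ only in an ending like _2 or _b are one class to them, and where a whole thing is asked for, a point or a joint stands for the part that bears it (a point fixed in the world has none). Each returns a list of dicts, best first, with "p" (0 to 1); they miss things now and then, are a little off and sometimes report something else, mostly with a low value. They report only what shows in the picture. A call takes as long as a camera call. They do not tell look-alikes from the thing itself.
- arm.silhouettes(camera, thing): "pixels" (384x512 bool, what is visible of it) and "box" ([left, top, right, bottom] in pixels, round what is visible of it).
The state is a dict: "time": time; "joint_pos": joint angles; "joint_vel": joint speeds; "effort": joint torques, N m; "tool_pos": TCP position; "orientation": TCP orientation; "contact_force": force on the tool from outside, world axes, zero at the start; "ft_torque": the same for the moment, N m; "grip_width": finger opening in m.
Only numpy, scipy, OpenCV 4.12 (cv2) and the standard library are available. Lean on these libraries where they do the work, as an engineer would, in place of code of your own. Each camera call takes 0.05 s, during which the arm holds its last target.

## Working session

There is one attempt and no reset: what is moved stays moved. The work goes in short steps, Python scripts to look and compute and a tool call to move; the robot and the scene stay as the last step left them, time stands still between calls to the robot, and variables do not carry over. Pictures are saved under pics/ and viewed, and the job is handed in when it is done.

Besides the shell and the picture viewer there is one more tool, called after "Request:" in YAML: its name, and indented under it one key for each argument. jog_arm: Moves the arm, as the interface text tells. Its arguments: {"type":"object","properties":{"increments":{"type":"array"}},"required":["increments"]}

```bash
ls; mkdir -p pics; cat > h.py <<'E'
import numpy as np, cv2
from scipy.spatial.transform import Rotation as R
from bench import arm
def snap(n,f):
    im=arm.get_image(n); cv2.imwrite(f'pics/{f}.png',cv2.cvtColor(im['color'],cv2.COLOR_RGB2BGR)); return im
E
python3 - <<'E'
from h import *
print(arm.get_state())
for n in ("scene","top","wrist"):
    im=snap(n,n+"0"); print(n,im['mtx'].tolist(),im['k1'],im['xyz'],im['orientation'])
E
```

```text
pics
{'time': 0.0, 'joint_pos': array([-1.35912860e+00,  1.59089826e-01,  1.59823209e+00,  7.66996426e-06,
        1.38620733e+00, -2.10084098e-01]), 'joint_vel': array([ 0.00068495,  0.00054749, -0.00150419,  0.00047838, -0.00059031,
       -0.00072924]), 'effort': array([-7.69346461e-04, -3.96004522e+01, -3.31429160e+01, -3.85543208e-04,
        8.46746494e-03,  3.06788877e-05]), 'tool_pos': array([ 0.23527221, -0.52415282,  0.30289393]), 'orientation': array([-3.13970021e+00, -4.11231957e-04,  4.21750019e-01]), 'contact_force': array([ 0.10432675, -0.17848958,  1.14711095]), 'ft_torque': array([ 0.00932531,  0.01053533, -0.00832497]), 'grip_width': 0.0856405361973845}
scene [[468.90184158463006, 0.0, 251.4893110293669], [0.0, 468.90184158463006, 193.20932389134015], [0.0, 0.0, 1.0]] -0.1614111593578891 [0.91634209 0.50902607 0.88819192] [-2.48300418  0.00515754  2.48326115]
top [[396.8130270416693, 0.0, 251.2157251618859], [0.0, 396.8130270416693, 189.19648691803943], [0.0, 0.0, 1.0]] -0.1167024815542997 [ 0.3624151  -0.00746956  0.81785108] [-2.96232972 -0.00703272 -1.56781522]
wrist [[303.2003277494405, 0.0, 256.77629956203566], [0.0, 303.2003277494405, 194.04631940942485], [0.0, 0.0, 1.0]] 0.009346982064339019 [ 0.29966365 -0.49576784  0.37221458] [ 2.86165948e+00  1.06558348e-03 -1.14978064e+00]
```

View pics/scene0.png

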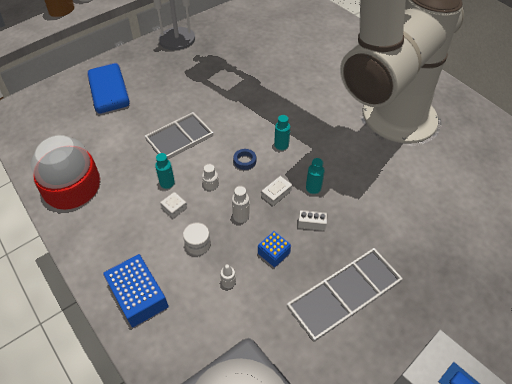

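View pics/top0.png

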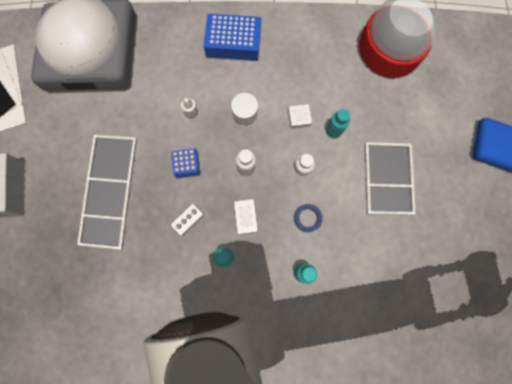

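View pics/wrist0.png

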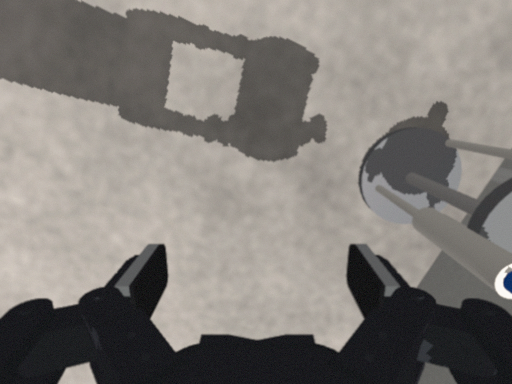

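The top picture shows everything: tall bottle (245,159), short bottle (305,163), jar (244,108), dropper (189,107), tube block (187,220), oblong box (246,216), square box (300,116), tray_three (106,192) and tray_two (390,178). There are turquoise look-alikes at (338,123), (223,257) and (307,272). Next I'll run the networks and fit models.

```bash
cat >> h.py <<'E'
def proj(im,P):
    Rc=R.from_euler('xyz',im['orientation']).as_matrix()
    q=(P-im['xyz'])@Rc; s=q[:,:2]/q[:,2:]; r2=(s**2).sum(1,keepdims=True)
    s=s*(1+im['k1']*r2); return s@np.diag([im['mtx'][0,0],im['mtx'][1,1]])+im['mtx'][:2,2]
a=np.linspace(0,2*np.pi,24,endpoint=False)
def ring(r,z): return np.c_[r*np.cos(a),r*np.sin(a),0*a+z]
def cyl(r,z0,z1,r1=None): return np.r_[ring(r,z0),ring(r if r1 is None else r1,z1)]
def box(l,w,z0,z1): return np.array([[sx*l/2,sy*w/2,z] for z in(z0,z1) for sx,sy in((1,1),(1,-1),(-1,-1),(-1,1))])
M={'tall_bottle_mid':[cyl(.019,0,.068),cyl(.019,.068,.078,.013),cyl(.013,.075,.095)],
'short_bottle_mid':[cyl(.019,0,.033),cyl(.019,.033,.043,.013),cyl(.013,.04,.06)],
'jar_mid':[cyl(.028,0,.046)],'dropper_mid':[cyl(.015,0,.045),cyl(.015,.045,.05,.009),cyl(.008,.05,.07,.002)],
'tube_block_mid':[box(.062,.03,0,.03)]+[cyl(.0055,.03,.04)+[x,0,0] for x in(-.0225,-.0075,.0075,.0225)],
'oblong_box_mid':[box(.066,.04,0,.024)],'square_box_mid':[box(.044,.044,0,.024)],
'tray_three':[box(.236,.092,0,.012)],'tray_two':[box(.152,.1,0,.012)]}
def render(im,parts,x,y,yaw,S=4,z=0):
    m=np.zeros((384*S,512*S),np.uint8); c,s=np.cos(yaw),np.sin(yaw)
    for p in parts:
        P=p@np.array([[c,s,0],[-s,c,0],[0,0,1]])+[x,y,z]
        u=(proj(im,P)+.5)*S
        cv2.fillConvexPoly(m,cv2.convexHull(np.round(u*16).astype(np.int32)),1,shift=4)
    return m
def back(im,uv,z):
    from scipy.optimize import least_squares
    f=lambda p:(proj(im,np.array([[p[0],p[1],z]]))-uv)[0]
    return least_squares(f,[.45,0]).x
E
cat > fit.py <<'E'
from h import *
from scipy.optimize import minimize
import pickle,sys
ims={n:arm.get_image(n) for n in('top','scene')}
out={}
yawless={'tall_bottle_mid','short_bottle_mid','jar_mid','dropper_mid'}
for k in M:
    c={}
    for n in ims:
        d=arm.silhouettes(n,k)
        print(k,n,[(round(q['p'],2),np.round(q['box']).astype(int).tolist()) for q in d[:4]])
        c[n]=d
    out[k]=c
pickle.dump((ims,out),open('det.pkl','wb'))
E
python3 fit.py
```

```text
tall_bottle_mid top [(0.87, [234, 150, 259, 177]), (0.81, [322, 109, 353, 140]), (0.68, [216, 250, 234, 266]), (0.57, [295, 263, 318, 286])]
tall_bottle_mid scene [(0.86, [304, 156, 326, 191]), (0.69, [153, 157, 175, 189]), (0.62, [227, 185, 249, 223])]
short_bottle_mid top [(0.57, [296, 157, 312, 172])]
short_bottle_mid scene [(0.88, [204, 167, 223, 189])]
jar_mid top [(0.56, [232, 95, 257, 125])]
jar_mid scene [(0.81, [182, 222, 213, 256])]
dropper_mid top [(0.83, [183, 101, 196, 117]), (0.44, [173, 206, 201, 233]), (0.34, [290, 104, 314, 128])]
dropper_mid scene [(0.61, [224, 266, 237, 286])]
tube_block_mid top [(0.85, [174, 203, 200, 233])]
tube_block_mid scene [(0.59, [300, 214, 327, 230])]
oblong_box_mid top [(0.67, [236, 201, 258, 237])]
oblong_box_mid scene [(0.77, [260, 176, 294, 202])]
square_box_mid top [(0.59, [288, 104, 315, 131])]
square_box_mid scene [(0.75, [162, 189, 186, 217])]
tray_three top [(0.73, [77, 138, 136, 246])]
tray_three scene [(0.67, [288, 248, 404, 341])]
tray_two top [(0.65, [363, 146, 412, 215])]
tray_two scene [(0.78, [149, 113, 213, 157])]
```

```bash
cat > fit2.py <<'E'
from h import *
from scipy.optimize import minimize
import pickle
ims,out=pickle.load(open('det.pkl','rb'))
pick={('tall_bottle_mid','top'):0,('tall_bottle_mid','scene'):2}
yl={'tall_bottle_mid','short_bottle_mid','jar_mid','dropper_mid'}
init={'tube_block_mid':-.9,'oblong_box_mid':0,'square_box_mid':0,'tray_three':0,'tray_two':0}
res={}
for k in M:
    ms={n:cv2.resize(out[k][n][pick.get((k,n),0)]['pixels'].astype(np.uint8),None,fx=4,fy=4,interpolation=cv2.INTER_NEAREST) for n in ims}
    for sub in (['top'],['scene'],['top','scene']):
        def cost(p):
            t=0
            for n in sub:
                r=render(ims[n],M[k],p[0],p[1],p[2] if len(p)>2 else 0)
                t+=1-(r&ms[n]).sum()/(r|ms[n]).sum()
            return t/len(sub)
        c=np.argwhere(ms[sub[0]]).mean(0)[::-1]/4-.5
        p0=back(ims[sub[0]],c,.02)
        best=None
        for y0 in ([None] if k in yl else [-1.2,-.8,-.4,0,.4,.8,1.2,1.57]):
            q=list(p0)+([] if y0 is None else [y0])
            s=np.array([np.array(q)]+[np.array(q)+np.eye(len(q))[i]*(.008 if i<2 else .2) for i in range(len(q))])
            b=minimize(cost,q,method='Nelder-Mead',options=dict(initial_simplex=s,xatol=2e-4,fatol=1e-4))
            if best is None or b.fun<best.fun: best=b
        print(k,sub,np.round(best.x,4),'IoU',round(1-best.fun,3))
        res[k]=best.x
pickle.dump(res,open('res.pkl','wb'))
for n in ims:
    v=cv2.resize(cv2.cvtColor(ims[n]['color'],cv2.COLOR_RGB2BGR),None,fx=4,fy=4)
    for k,x in res.items():
        r=render(ims[n],M[k],x[0],x[1],x[2] if len(x)>2 else 0)
        cv2.drawContours(v,cv2.findContours(r,0,2)[0],-1,(0,0,255),1)
    if n=='top': cv2.imwrite('pics/fit_top.png',cv2.resize(v[340:1040,280:1700],(800,394),interpolation=cv2.INTER_AREA))
    else: cv2.imwrite('pics/fit_scene.png',cv2.resize(v[400:1400,560:1660],(660,600),interpolation=cv2.INTER_AREA))
E
python3 fit2.py
```

```text
tall_bottle_mid ['top'] [ 0.558  -0.0013] IoU 0.935
tall_bottle_mid ['scene'] [ 0.5602 -0.0007] IoU 0.947
tall_bottle_mid ['top', 'scene'] [ 0.5589 -0.0014] IoU 0.926
short_bottle_mid ['top'] [ 0.558  -0.1219] IoU 0.856
short_bottle_mid ['scene'] [ 0.5607 -0.1229] IoU 0.942
short_bottle_mid ['top', 'scene'] [ 0.5601 -0.1228] IoU 0.893
jar_mid ['top'] [0.68   0.0026] IoU 0.935
jar_mid ['scene'] [6.817e-01 2.000e-04] IoU 0.94
jar_mid ['top', 'scene'] [0.6812 0.0015] IoU 0.927
dropper_mid ['top'] [0.6816 0.1203] IoU 0.906
dropper_mid ['scene'] [0.682  0.1176] IoU 0.883
dropper_mid ['top', 'scene'] [0.6825 0.1199] IoU 0.857
tube_block_mid ['top'] [ 0.4444  0.1163 -0.7969] IoU 0.919
tube_block_mid ['scene'] [0.4454 0.1164 2.3479] IoU 0.873
tube_block_mid ['top', 'scene'] [ 0.4447  0.1163 -0.7915] IoU 0.893
oblong_box_mid ['top'] [ 0.4508 -0.0013  0.1243] IoU 0.941
oblong_box_mid ['scene'] [ 0.4537 -0.0009  0.1311] IoU 0.924
oblong_box_mid ['top', 'scene'] [ 0.4519 -0.0014  0.1153] IoU 0.92
square_box_mid ['top'] [ 0.6691 -0.1154 -1.4145] IoU 0.916
square_box_mid ['scene'] [ 0.6703 -0.117   0.0933] IoU 0.923
square_box_mid ['top', 'scene'] [ 0.6699 -0.116   1.7059] IoU 0.909
tray_three ['top'] [ 0.5065  0.2916 -0.0723] IoU 0.969
tray_three ['scene'] [ 0.5064  0.2899 -0.0772] IoU 0.975
tray_three ['top', 'scene'] [ 0.5065  0.2906 -0.0766] IoU 0.966
tray_two ['top'] [ 0.5356 -0.3056 -0.0032] IoU 0.969
tray_two ['scene'] [ 0.5361 -0.3082  3.1246] IoU 0.938
tray_two ['top', 'scene'] [ 0.5359 -0.3067 -0.0126] IoU 0.949
```

View pics/fit_top.png

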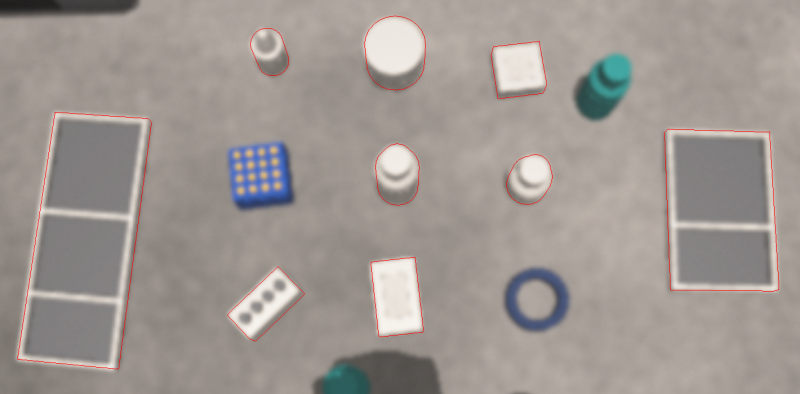

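View pics/fit_scene.png

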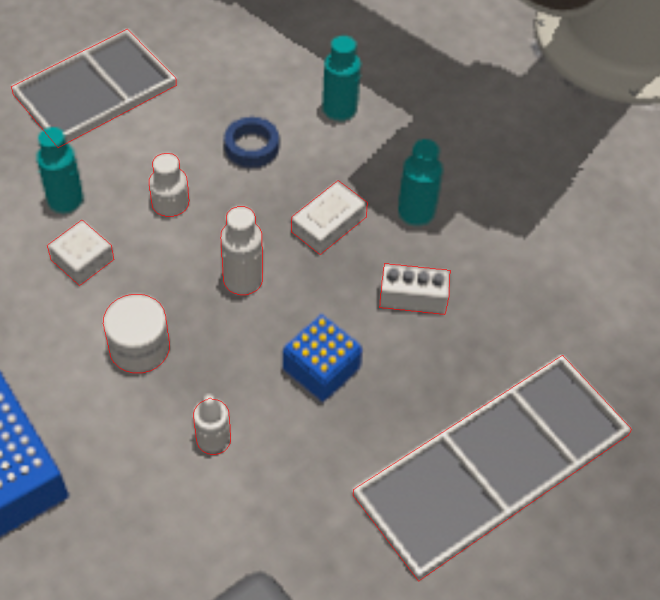

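Fit outlines match both pictures. Things that could pass for the tall bottle in the top picture:
- White bottle at (245,159): tall in the scene view, at (240,204).
- White short bottle at (305,163): stubby in the scene view, at (209,177).
- Turquoise bottles at (338,123), (223,257) and (307,272).

By the description I choose the white one at (245,159), and will check it in a close crop.

```bash
cat > go.py <<'E'
from h import *
import sys
# usage: go.py x y z yaw
t=np.array(list(map(float,sys.argv[1:4]))); yw=float(sys.argv[4])
s=arm.get_state(); Rm=R.from_euler('xyz',s['orientation'])
d=Rm.inv().apply(t-s['tool_pos'])/.12
e=R.from_euler('xyz',[np.pi,0,yw]); rv=(Rm.inv()*e).as_rotvec()/(2*np.pi)
print('pos',s['tool_pos'].round(4),'ori',s['orientation'].round(4),'w',round(s['grip_width'],4),'f',s['contact_force'].round(1),'q6',s['joint_pos'][5].round(2),'t',round(s['time'],2))
print('shift',d.round(3),'turn',rv.round(4))
E
python3 - <<'E'
from h import *
import pickle
ims,out=pickle.load(open('det.pkl','rb'))
v=cv2.cvtColor(ims['scene']['color'],cv2.COLOR_RGB2BGR)[150:240,180:330]
cv2.imwrite('pics/crop1.png',cv2.resize(v,None,fx=5,fy=5,interpolation=cv2.INTER_CUBIC))
for q in out['tall_bottle_mid']['top']:
    b=q['box']; print(back(ims['top'],[(b[0]+b[2])/2,(b[1]+b[3])/2],.05))
E
python3 go.py .559 -.001 .25 -.0766
```

```text
[ 0.55342213 -0.0029122 ]
[ 0.63635881 -0.18917666]
[0.36795516 0.03702402]
[ 0.33681371 -0.11810758]
pos [ 0.2354 -0.5246  0.3039] ori [-3.1416  0.      0.4218] w 0.0858 f [ 0.4 -0.8 -1.2] q6 -0.21 t 1.15
shift [ 4.247 -2.877  0.449] turn [-0.      0.      0.0793]
```

View pics/crop1.png

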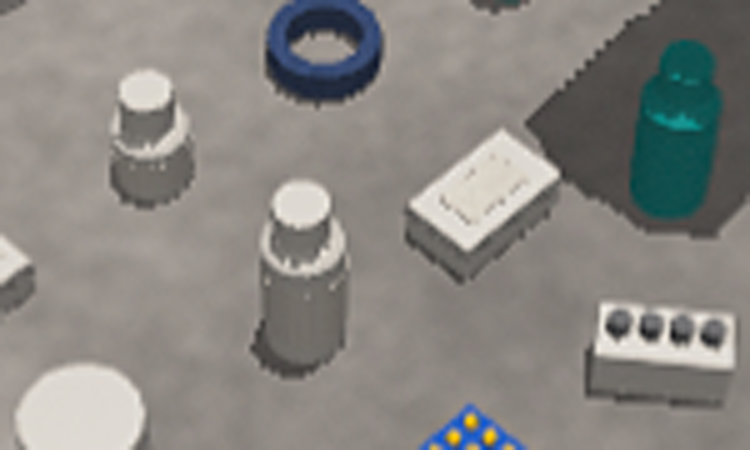

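The crop shows the white tall bottle at crop pixel (300,280), clearly taller than the short one at (150,140), so the choice holds. I'm setting off.

Request:
jog_arm:
  increments:
    - [0.25, -0.17, 0.05, 0, 0, 0.02, -1]
    - [0.5, -0.34, 0.1, 0, 0, 0.04, -1]
    - [0.75, -0.51, 0.2, 0, 0, 0.06, -1]
    - [1, -0.68, 0.3, 0, 0, 0.0793, -1]
    - [1, -0.68, 0.4, 0, 0, 0.0793, -1]
    - [1, -0.68, 0.44, 0, 0, 0.0793, -1]

```text
time: 1.65
tool_pos: [0.3119, -0.3991, 0.2494]
orientation: [-3.14, 0.001, -0.073]
contact_force: [-0.2, -0.7, 0.5]
grip_width: 0.0853
```

```bash
python3 go.py .559 -.001 .25 -.0766
```

```text
pos [ 0.3119 -0.3991  0.2494] ori [-3.1396e+00  1.3000e-03 -7.2600e-02] w 0.0853 f [-0.2 -0.7  0.5] q6 0.5 t 1.65
shift [ 1.813 -3.458 -0.   ] turn [-0.0003  0.0002  0.0006]
```

Request:
jog_arm:
  increments:
    - [0.15, -0.29, 0, 0, 0, 0, -1]
    - [0.3, -0.58, 0, 0, 0, 0, -1]
    - [0.5, -0.95, 0, 0, 0, 0, -1]

```text
time: 1.9
tool_pos: [0.3752, -0.3, 0.2515]
orientation: [3.141, -0.0, -0.078]
contact_force: [0.4, 0.2, 0.5]
grip_width: 0.0852
```

Request:
jog_arm:
  increments:
    - [0.15, -0.29, 0, 0, 0, 0, -1]
    - [0.3, -0.58, 0, 0, 0, 0, -1]
    - [0.5, -0.95, 0, 0, 0, 0, -1]

```text
time: 2.15
tool_pos: [0.4397, -0.1976, 0.2518]
orientation: [3.14, -0.001, -0.077]
contact_force: [-0.1, -0.2, 0.4]
grip_width: 0.0855
```

Request:
jog_arm:
  increments:
    - [0.15, -0.29, 0, 0, 0, 0, -1]
    - [0.3, -0.58, 0, 0, 0, 0, -1]
    - [0.5, -0.95, 0, 0, 0, 0, -1]

```text
time: 2.4
tool_pos: [0.5039, -0.0958, 0.2517]
orientation: [3.14, -0.001, -0.077]
contact_force: [0.8, -0.7, 1.0]
grip_width: 0.0856
```

Request:
jog_arm:
  increments:
    - [0.15, -0.3, 0, 0, 0, 0, -1]
    - [0.3, -0.6, 0, 0, 0, 0, -1]
    - [0.313, -0.608, 0, 0, 0, 0, -1]
    - [0.313, -0.608, 0, 0, 0, 0, -1]
    - [0.313, -0.608, 0, 0, 0, 0, -1]

```text
time: 2.82
tool_pos: [0.546, -0.0272, 0.2511]
orientation: [3.141, 0.0, -0.076]
contact_force: [-0.2, -0.8, -0.2]
grip_width: 0.0853
```

```bash
python3 go.py .559 -.001 .25 -.0766; python3 - <<'E'
from h import *
im=snap('wrist','w1'); 
import pickle; r=pickle.load(open('res.pkl','rb'))
print(proj(im,np.array([[r['tall_bottle_mid'][0],r['tall_bottle_mid'][1],.095]])))
E
```

```text
pos [ 0.546  -0.0272  0.2511] ori [ 3.1408e+00  1.0000e-04 -7.6100e-02] w 0.0853 f [-0.2 -0.8 -0.2] q6 1.38 t 2.82
shift [ 0.091 -0.226  0.009] turn [0.0001 0.     0.0001]
[[221.49062001 187.65381142]]
```

View pics/w1.png

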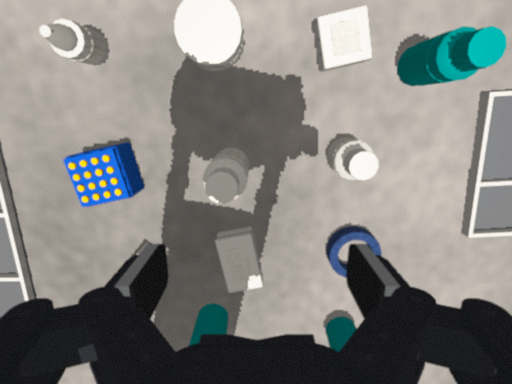

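The wrist picture shows the tall bottle's cap at about (222,188), against (221.5,187.7) predicted, so the localisation is good. Align, then descend.

Request:
jog_arm:
  increments:
    - [0.09, -0.226, 0, 0, 0, 0, -1]
    - [0.09, -0.226, 0, 0, 0, 0, -1]
    - [0.09, -0.226, 0.25, 0, 0, 0, -1]
    - [0.09, -0.226, 0.5, 0, 0, 0, -1]
    - [0.09, -0.226, 0.75, 0, 0, 0, -1]
    - [0.09, -0.226, 0.85, 0, 0, 0, -1]
    - [0.09, -0.226, 0.85, 0, 0, 0, -1]
    - [0.09, -0.226, 0.85, 0, 0, 0, -1]

```text
time: 3.53
tool_pos: [0.5586, -0.0009, 0.1496]
orientation: [3.142, 0.0, -0.078]
contact_force: [0.4, -0.1, 0.6]
grip_width: 0.0856
```

```bash
python3 go.py .559 -.0012 .112 -.0766
```

```text
pos [ 0.5586 -0.0009  0.1496] ori [ 3.1415e+00  2.0000e-04 -7.7600e-02] w 0.0856 f [ 0.4 -0.1  0.6] q6 1.43 t 3.53
shift [0.003 0.002 0.313] turn [ 0.      0.     -0.0002]
```

Request:
jog_arm:
  increments:
    - [0, 0, 0.15, 0, 0, 0, -1]
    - [0, 0, 0.31, 0, 0, 0, -1]
    - [0, 0, 0.31, 0, 0, 0, -1]
    - [0, 0, 0.31, 0, 0, 0, -1]
    - [0, 0, 0.31, 0, 0, 0, 1]
    - [0, 0, 0.31, 0, 0, 0, 1]
    - [0, 0, 0.31, 0, 0, 0, 1]
    - [0, 0, 0.31, 0, 0, 0, 1]
    - [0, 0, 0.31, 0, 0, 0, 1]
    - [0, 0, 0.31, 0, 0, 0, 1]
    - [0, 0, 0.31, 0, 0, 0, 1]
    - [0, 0, 0.31, 0, 0, 0, 1]
    - [0, 0, 0.31, 0, 0, 0, 1]
    - [0, 0, 0.31, 0, 0, 0, 1]

```text
time: 4.7
tool_pos: [0.5594, -0.0001, 0.1132]
orientation: [3.141, -0.002, -0.076]
contact_force: [-0.9, -0.2, 5.3]
grip_width: 0.0363
```

```bash
python3 go.py .559 -.0012 .26 -.0766; python3 - <<'E'
from h import *
snap('wrist','w2'); im=snap('scene','s2')
v=cv2.cvtColor(im['color'],cv2.COLOR_RGB2BGR)[100:280,140:340]
cv2.imwrite('pics/s2c.png',cv2.resize(v,None,fx=3,fy=3))
E
```

```text
pos [ 5.594e-01 -1.000e-04  1.132e-01] ori [ 3.1411e+00 -1.7000e-03 -7.6300e-02] w 0.0363 f [-0.9 -0.2  5.3] q6 1.43 t 4.7
shift [-0.     0.01  -1.223] turn [ 0.0001 -0.0003  0.    ]
```

View pics/w2.png

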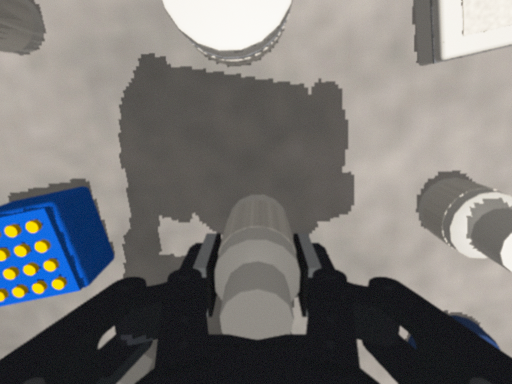

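View pics/s2c.png

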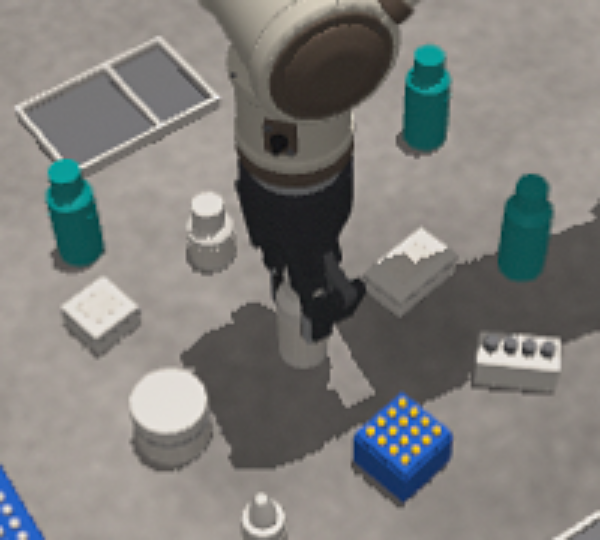

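The tall bottle is held upright at its body (wrist (258,270), width 36 mm). Lift and carry it.

Request:
jog_arm:
  increments:
    - [0, 0, -0.05, 0, 0, 0, 1]
    - [0, 0, -0.15, 0, 0, 0, 1]
    - [0, 0, -0.3, 0, 0, 0, 1]
    - [0, 0, -0.45, 0, 0, 0, 1]
    - [0, 0, -0.65, 0, 0, 0, 1]
    - [0, 0, -0.85, 0, 0, 0, 1]
    - [0, 0, -0.95, 0, 0, 0, 1]
    - [0, 0, -1, 0, 0, 0, 1]
    - [0, 0, -1, 0, 0, 0, 1]
    - [0, 0, -1, 0, 0, 0, 1]

```text
time: 5.63
tool_pos: [0.5582, 0.0002, 0.2311]
orientation: [-3.141, 0.001, -0.076]
contact_force: [-0.6, 0.1, -1.9]
grip_width: 0.0365
```

```bash
python3 go.py .4208 .2972 .235 -.0766
```

```text
pos [5.582e-01 2.000e-04 2.311e-01] ori [-3.1414e+00  1.3000e-03 -7.6400e-02] w 0.0365 f [-0.6  0.1 -1.9] q6 1.43 t 5.63
shift [-1.33  -2.38  -0.031] turn [-0.      0.0002  0.    ]
```

Request:
jog_arm:
  increments:
    - [-0.05, -0.09, 0, 0, 0, 0, 1]
    - [-0.14, -0.25, 0, 0, 0, 0, 1]
    - [-0.25, -0.45, 0, 0, 0, 0, 1]
    - [-0.37, -0.66, 0, 0, 0, 0, 1]
    - [-0.49, -0.88, 0, 0, 0, 0, 1]

```text
time: 6.05
tool_pos: [0.5061, 0.1113, 0.2301]
orientation: [-3.141, 0.003, -0.077]
contact_force: [-0.3, -0.3, -1.3]
grip_width: 0.0363
```

Request:
jog_arm:
  increments:
    - [-0.11, -0.2, 0, 0, 0, 0, 1]
    - [-0.22, -0.4, 0, 0, 0, 0, 1]
    - [-0.33, -0.6, 0, 0, 0, 0, 1]
    - [-0.44, -0.8, 0, 0, 0, 0, 1]

```text
time: 6.38
tool_pos: [0.4605, 0.2112, 0.2302]
orientation: [3.141, 0.003, -0.076]
contact_force: [0.4, 0.2, -1.0]
grip_width: 0.0366
```

Request:
jog_arm:
  increments:
    - [-0.1, -0.18, 0, 0, 0, 0, 1]
    - [-0.2, -0.36, 0, 0, 0, 0, 1]
    - [-0.3, -0.53, 0, 0, 0, 0, 1]
    - [-0.36, -0.64, 0, 0, 0, 0, 1]
    - [-0.4, -0.7, 0, 0, 0, 0, 1]
    - [-0.4, -0.7, 0, 0, 0, 0, 1]
    - [-0.4, -0.7, 0, 0, 0, 0, 1]

```text
time: 6.97
tool_pos: [0.4207, 0.2969, 0.231]
orientation: [3.14, 0.001, -0.076]
contact_force: [0.0, -1.2, -0.9]
grip_width: 0.0364
```

```bash
python3 go.py .4208 .2972 .135 -.0766; python3 - <<'E'
from h import *
snap('wrist','w3'); snap('scene','s3'); snap('top','t3')
E
```

```text
pos [0.4207 0.2969 0.231 ] ori [ 3.1405e+00  1.3000e-03 -7.5600e-02] w 0.0364 f [ 0.  -1.2 -0.9] q6 2.03 t 6.97
shift [ 0.002 -0.003  0.8  ] turn [0.0002 0.0002 0.0002]
```

View pics/w3.png

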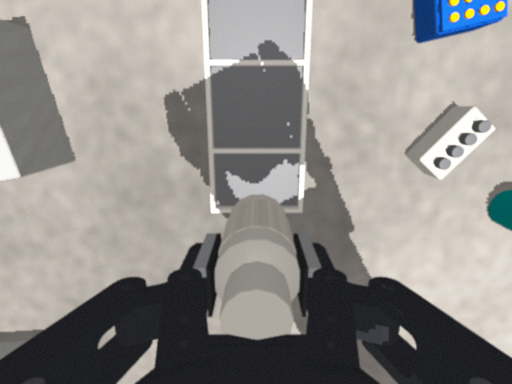

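View pics/s3.png

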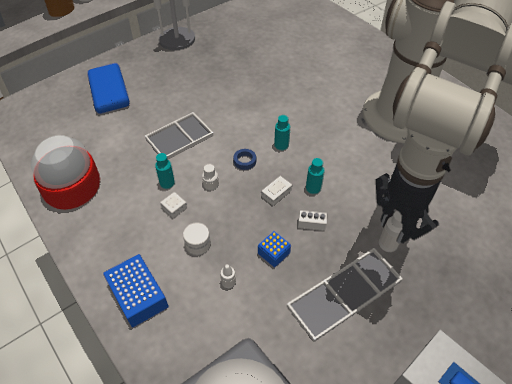

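```bash
cat > ov.py <<'E'
from h import *
import sys,pickle
r=pickle.load(open('res.pkl','rb'))
cam,f,tr=sys.argv[1:4]
im=arm.get_image(cam); v=cv2.cvtColor(im['color'],cv2.COLOR_RGB2BGR)
L,W=(.236,.092) if tr=='tray_three' else (.152,.1)
xs=[-.118,-.118+.002,-.056,-.054-.0,.02+.002,.116] if 0 else ([-.118,-.056,.022,.118] if tr=='tray_three' else [-.076,-.016,.076])
x,y,w=r[tr]; c,s=np.cos(w),np.sin(w)
def T(p): p=np.array(p,float); return np.c_[x+c*p[:,0]-s*p[:,1],y+s*p[:,0]+c*p[:,1],p[:,2]]
for X in xs:
    p=proj(im,T([[X,-W/2,.012],[X,W/2,.012]])); cv2.polylines(v,[np.round(p*8).astype(np.int32)],False,(0,0,255),1,shift=3)
for Y in (-W/2,W/2):
    p=proj(im,T([[xs[0],Y,.012],[xs[-1],Y,.012]])); cv2.polylines(v,[np.round(p*8).astype(np.int32)],False,(0,0,255),1,shift=3)
cv2.imwrite(f'pics/{f}.png',v)
E
python3 ov.py wrist w4 tray_three
```

```text
(no output)
```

View pics/w4.png

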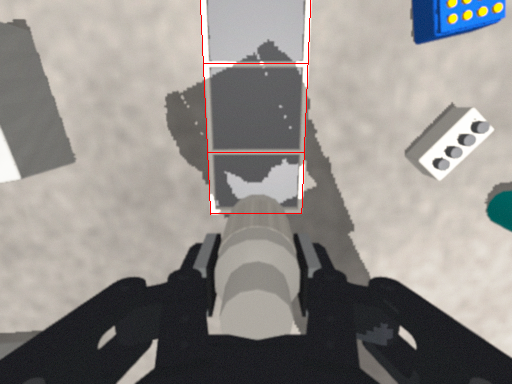

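The overlay coincides with the tray edges (small end at row 213). Lower.

Request:
jog_arm:
  increments:
    - [0, 0, 0.1, 0, 0, 0, 1]
    - [0, 0, 0.25, 0, 0, 0, 1]
    - [0, 0, 0.4, 0, 0, 0, 1]
    - [0, 0, 0.55, 0, 0, 0, 1]
    - [0, 0, 0.68, 0, 0, 0, 1]
    - [0, 0, 0.77, 0, 0, 0, 1]
    - [0, 0, 0.83, 0, 0, 0, 1]
    - [0, 0, 0.88, 0, 0, 0, 1]
    - [0, 0, 0.92, 0, 0, 0, 1]
    - [0, 0, 0.94, 0, 0, 0, 1]
    - [0, 0, 0.94, 0, 0, 0, 1]
    - [0, 0, 0.94, 0, 0, 0, 1]

```text
time: 8.17
tool_pos: [0.4217, 0.2972, 0.1196]
orientation: [-3.141, -0.001, -0.076]
contact_force: [1.1, 0.0, -1.4]
grip_width: 0.0363
```

```bash
python3 go.py .4208 .2972 .116 -.0766
```

```text
pos [0.4217 0.2972 0.1196] ori [-3.1412e+00 -9.0000e-04 -7.6400e-02] w 0.0363 f [ 1.1  0.  -1.4] q6 2.03 t 8.17
shift [-0.007  0.001  0.03 ] turn [-0.0001 -0.0001  0.    ]
```

Request:
jog_arm:
  increments:
    - [0, 0, 0.01, 0, 0, 0, 1]
    - [0, 0, 0.02, 0, 0, 0, 1]
    - [0, 0, 0.03, 0, 0, 0, 1]
    - [0, 0, 0.03, 0, 0, 0, 1]

```text
time: 8.5
tool_pos: [0.4217, 0.2972, 0.1162]
orientation: [-3.141, -0.001, -0.076]
contact_force: [-1.6, -0.5, 4.1]
grip_width: 0.0363
```

Contact felt (+4 N). Release and rise.

Request:
jog_arm:
  increments:
    - [0, 0, 0, 0, 0, 0, 0.05]
    - [0, 0, 0, 0, 0, 0, -0.1]
    - [0, 0, 0, 0, 0, 0, -0.3]
    - [0, 0, 0, 0, 0, 0, -0.5]
    - [0, 0, 0, 0, 0, 0, -0.5]
    - [0, 0, 0, 0, 0, 0, -0.5]
    - [0, 0, 0, 0, 0, 0, -0.5]

```text
time: 9.08
tool_pos: [0.4213, 0.2971, 0.1155]
orientation: [-3.142, 0.0, -0.077]
contact_force: [0.6, 0.2, -1.0]
grip_width: 0.0645
```

Request:
jog_arm:
  increments:
    - [0, 0, -0.1, 0, 0, 0, -0.5]
    - [0, 0, -0.3, 0, 0, 0, -0.5]
    - [0, 0, -0.5, 0, 0, 0, -0.5]
    - [0, 0, -0.75, 0, 0, 0, -0.5]
    - [0, 0, -1, 0, 0, 0, -0.5]
    - [0, 0, -1, 0, 0, 0, -1]
    - [0, 0, -1, 0, 0, 0, -1]

```text
time: 9.67
tool_pos: [0.4225, 0.2976, 0.2386]
orientation: [-3.139, -0.005, -0.076]
contact_force: [-0.4, -0.6, 0.2]
grip_width: 0.0843
```

```bash
python3 go.py .6812 .0015 .235 -.0766; python3 ov.py wrist w5 tray_three
```

```text
pos [0.4225 0.2976 0.2386] ori [-3.139  -0.0052 -0.0764] w 0.0843 f [-0.4 -0.6  0.2] q6 2.03 t 9.67
shift [2.337 2.296 0.036] turn [-0.0004 -0.0008  0.    ]
```

View pics/w5.png

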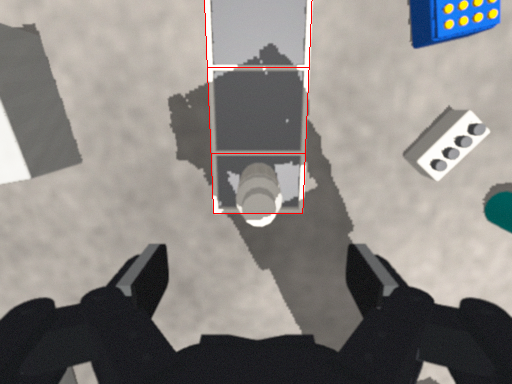

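The tall bottle stands in the small compartment (258,190). Next, the jar.

Request:
jog_arm:
  increments:
    - [0.2, 0.2, 0, 0, 0, 0, -1]
    - [0.44, 0.43, 0, 0, 0, 0, -1]
    - [0.68, 0.67, 0, 0, 0, 0, -1]
    - [0.8, 0.79, 0, 0, 0, 0, -1]

```text
time: 10.05
tool_pos: [0.5111, 0.1921, 0.2341]
orientation: [3.14, 0.002, -0.078]
contact_force: [0.8, 0.5, 0.8]
grip_width: 0.0854
```

Request:
jog_arm:
  increments:
    - [0.23, 0.23, 0, 0, 0, 0, -1]
    - [0.46, 0.46, 0, 0, 0, 0, -1]
    - [0.69, 0.69, 0, 0, 0, 0, -1]
    - [0.8, 0.79, 0, 0, 0, 0, -1]

```text
time: 10.38
tool_pos: [0.5996, 0.0896, 0.2337]
orientation: [3.14, 0.002, -0.079]
contact_force: [-0.1, 0.1, 0.3]
grip_width: 0.0857
```

Request:
jog_arm:
  increments:
    - [0.23, 0.23, 0, 0, 0, 0, -1]
    - [0.46, 0.46, 0, 0, 0, 0, -1]
    - [0.65, 0.65, 0, 0, 0, 0, -1]
    - [0.737, 0.716, 0, 0, 0, 0, -1]
    - [0.737, 0.716, 0, 0, 0, 0, -1]
    - [0.737, 0.716, 0, 0, 0, 0, -1]

```text
time: 10.88
tool_pos: [0.6791, 0.0008, 0.2334]
orientation: [-3.141, 0.004, -0.077]
contact_force: [1.0, -0.1, 0.6]
grip_width: 0.0854
```

```bash
python3 go.py .6812 .0015 .12 -.0766
```

```text
pos [0.6791 0.0008 0.2334] ori [-3.1409  0.0037 -0.0774] w 0.0854 f [ 1.  -0.1  0.6] q6 1.47 t 10.88
shift [ 0.02  -0.007  0.945] turn [-0.0001  0.0006 -0.0001]
```

Request:
jog_arm:
  increments:
    - [0.015, -0.007, 0.15, 0, 0, 0, -1]
    - [0.015, -0.007, 0.35, 0, 0, 0, -1]
    - [0.015, -0.007, 0.6, 0, 0, 0, -1]
    - [0.015, -0.007, 0.85, 0, 0, 0, -1]
    - [0.015, -0.007, 0.95, 0, 0, 0, -1]
    - [0.015, -0.007, 0.95, 0, 0, 0, -1]
    - [0.015, -0.007, 0.95, 0, 0, 0, -1]
    - [0.015, -0.007, 0.95, 0, 0, 0, -1]

```text
time: 11.55
tool_pos: [0.6828, 0.002, 0.1239]
orientation: [3.141, -0.003, -0.076]
contact_force: [-0.1, -0.8, -0.2]
grip_width: 0.0852
```

```bash
python3 go.py .6812 .0015 .084 -.0766
```

```text
pos [0.6828 0.002  0.1239] ori [ 3.1413 -0.0035 -0.0758] w 0.0852 f [-0.1 -0.8 -0.2] q6 1.47 t 11.55
shift [-0.014  0.005  0.333] turn [ 0.     -0.0006  0.0001]
```

Request:
jog_arm:
  increments:
    - [0, 0, 0.15, 0, 0, 0, -1]
    - [0, 0, 0.31, 0, 0, 0, -1]
    - [0, 0, 0.31, 0, 0, 0, -1]
    - [0, 0, 0.31, 0, 0, 0, -1]
    - [0, 0, 0.31, 0, 0, 0, -1]
    - [0, 0, 0.31, 0, 0, 0, 1]
    - [0, 0, 0.31, 0, 0, 0, 1]
    - [0, 0, 0.31, 0, 0, 0, 1]
    - [0, 0, 0.31, 0, 0, 0, 1]
    - [0, 0, 0.31, 0, 0, 0, 1]
    - [0, 0, 0.31, 0, 0, 0, 1]
    - [0, 0, 0.31, 0, 0, 0, 1]
    - [0, 0, 0.31, 0, 0, 0, 1]

```text
time: 12.63
tool_pos: [0.6829, 0.0014, 0.0862]
orientation: [3.141, -0.003, -0.077]
contact_force: [-0.4, 0.7, 5.8]
grip_width: 0.0546
```

```bash
python3 go.py .6812 .0015 .2 -.0766; python3 ov.py wrist w6 tray_three
```

```text
pos [0.6829 0.0014 0.0862] ori [ 3.1414e+00 -3.0000e-03 -7.6500e-02] w 0.0546 f [-0.4  0.7  5.8] q6 1.47 t 12.63
shift [-0.011  0.001 -0.948] turn [ 0.     -0.0005  0.    ]
```

View pics/w6.png

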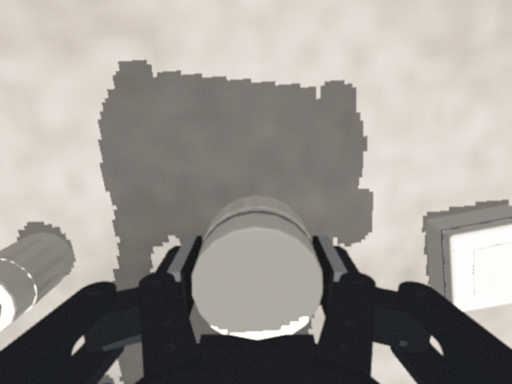

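The jar is held centred (wrist (257,270), width 55 mm). Lift and carry it.

Request:
jog_arm:
  increments:
    - [0, 0, -0.05, 0, 0, 0, 1]
    - [0, 0, -0.15, 0, 0, 0, 1]
    - [0, 0, -0.3, 0, 0, 0, 1]
    - [0, 0, -0.45, 0, 0, 0, 1]
    - [0, 0, -0.65, 0, 0, 0, 1]
    - [0, 0, -0.85, 0, 0, 0, 1]
    - [0, 0, -0.95, 0, 0, 0, 1]
    - [0, 0, -1, 0, 0, 0, 1]
    - [0, 0, -1, 0, 0, 0, 1]
    - [0, 0, -1, 0, 0, 0, 1]

```text
time: 13.52
tool_pos: [0.6812, 0.0017, 0.2032]
orientation: [-3.141, 0.002, -0.076]
contact_force: [0.0, 0.3, -1.4]
grip_width: 0.0544
```

```bash
python3 go.py .491 .292 .21 -.0766
```

```text
pos [0.6812 0.0017 0.2032] ori [-3.1414e+00  1.7000e-03 -7.6500e-02] w 0.0544 f [ 0.   0.3 -1.4] q6 1.47 t 13.52
shift [-1.765 -2.291 -0.053] turn [-0.      0.0003  0.    ]
```

Request:
jog_arm:
  increments:
    - [-0.06, -0.08, 0, 0, 0, 0, 1]
    - [-0.17, -0.22, 0, 0, 0, 0, 1]
    - [-0.31, -0.4, 0, 0, 0, 0, 1]
    - [-0.46, -0.6, 0, 0, 0, 0, 1]
    - [-0.6, -0.78, 0, 0, 0, 0, 1]

```text
time: 13.93
tool_pos: [0.6147, 0.1022, 0.2022]
orientation: [-3.141, 0.004, -0.077]
contact_force: [-0.0, 0.2, -1.1]
grip_width: 0.0546
```

Request:
jog_arm:
  increments:
    - [-0.15, -0.2, 0, 0, 0, 0, 1]
    - [-0.31, -0.4, 0, 0, 0, 0, 1]
    - [-0.46, -0.6, 0, 0, 0, 0, 1]
    - [-0.6, -0.78, 0, 0, 0, 0, 1]

```text
time: 14.27
tool_pos: [0.5497, 0.2011, 0.2024]
orientation: [3.141, 0.004, -0.076]
contact_force: [-0.2, 0.1, -0.9]
grip_width: 0.0548
```

Request:
jog_arm:
  increments:
    - [-0.15, -0.2, 0, 0, 0, 0, 1]
    - [-0.3, -0.38, 0, 0, 0, 0, 1]
    - [-0.43, -0.55, 0, 0, 0, 0, 1]
    - [-0.52, -0.67, 0, 0, 0, 0, 1]
    - [-0.565, -0.73, 0, 0, 0, 0, 1]
    - [-0.565, -0.73, 0, 0, 0, 0, 1]
    - [-0.565, -0.73, 0, 0, 0, 0, 1]
    - [-0.565, -0.73, 0, 0, 0, 0, 1]

```text
time: 14.93
tool_pos: [0.4919, 0.291, 0.2039]
orientation: [3.141, 0.0, -0.077]
contact_force: [0.4, 0.0, -0.4]
grip_width: 0.0548
```

```bash
python3 go.py .491 .292 .089 -.0766; python3 ov.py wrist w7 tray_three;  python3 ov.py scene s7 tray_three
```

```text
pos [0.4919 0.291  0.2039] ori [ 3.141e+00  3.000e-04 -7.730e-02] w 0.0548 f [ 0.4  0.  -0.4] q6 1.97 t 14.93
shift [-0.008 -0.008  0.957] turn [ 0.0001  0.     -0.0001]
```

View pics/w7.png

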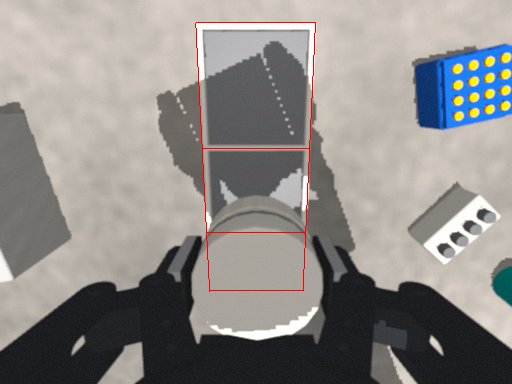

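View pics/s7.png

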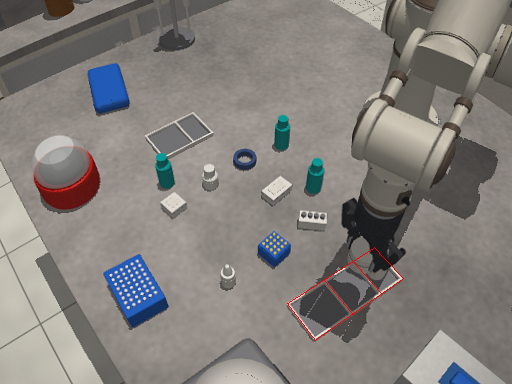

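Request:
jog_arm:
  increments:
    - [-0.008, -0.008, 0.1, 0, 0, 0, 1]
    - [-0.008, -0.008, 0.25, 0, 0, 0, 1]
    - [-0.008, -0.008, 0.4, 0, 0, 0, 1]
    - [-0.008, -0.008, 0.55, 0, 0, 0, 1]
    - [-0.008, -0.008, 0.68, 0, 0, 0, 1]
    - [-0.008, -0.008, 0.78, 0, 0, 0, 1]
    - [-0.008, -0.008, 0.85, 0, 0, 0, 1]
    - [-0.008, -0.008, 0.9, 0, 0, 0, 1]
    - [-0.008, -0.008, 0.93, 0, 0, 0, 1]
    - [-0.008, -0.008, 0.93, 0, 0, 0, 1]
    - [-0.008, -0.008, 0.93, 0, 0, 0, 1]

```text
time: 15.95
tool_pos: [0.4911, 0.293, 0.0932]
orientation: [-3.141, -0.001, -0.077]
contact_force: [-0.3, -0.3, -1.4]
grip_width: 0.0545
```

```bash
python3 go.py .491 .292 .089 -.0766
```

```text
pos [0.4911 0.293  0.0932] ori [-3.1412e+00 -1.0000e-03 -7.6500e-02] w 0.0545 f [-0.3 -0.3 -1.4] q6 1.97 t 15.95
shift [-0.     0.008  0.035] turn [-0.0001 -0.0002  0.    ]
```

Request:
jog_arm:
  increments:
    - [0, 0, 0.01, 0, 0, 0, 1]
    - [0, 0, 0.02, 0, 0, 0, 1]
    - [0, 0, 0.03, 0, 0, 0, 1]
    - [0, 0, 0.037, 0, 0, 0, 1]
    - [0, 0, 0.037, 0, 0, 0, 1]

```text
time: 16.37
tool_pos: [0.4909, 0.293, 0.0892]
orientation: [-3.141, -0.0, -0.076]
contact_force: [-2.6, -0.8, 4.8]
grip_width: 0.055
```

Request:
jog_arm:
  increments:
    - [0, 0, 0, 0, 0, 0, -0.3]
    - [0, 0, 0, 0, 0, 0, -0.5]
    - [0, 0, 0, 0, 0, 0, -0.7]
    - [0, 0, 0, 0, 0, 0, -0.8]
    - [0, 0, 0, 0, 0, 0, -0.8]
    - [0, 0, 0, 0, 0, 0, -0.8]
    - [0, 0, 0, 0, 0, 0, -0.8]

```text
time: 16.95
tool_pos: [0.4906, 0.2928, 0.0882]
orientation: [3.142, 0.0, -0.076]
contact_force: [-0.0, 0.5, 0.1]
grip_width: 0.077
```

Request:
jog_arm:
  increments:
    - [0, 0, -0.1, 0, 0, 0, -0.8]
    - [0, 0, -0.3, 0, 0, 0, -0.8]
    - [0, 0, -0.5, 0, 0, 0, -0.8]
    - [0, 0, -0.75, 0, 0, 0, -0.8]
    - [0, 0, -1, 0, 0, 0, -0.8]
    - [0, 0, -1, 0, 0, 0, -1]
    - [0, 0, -1, 0, 0, 0, -1]
    - [0, 0, -1, 0, 0, 0, -1]

```text
time: 17.62
tool_pos: [0.4904, 0.2928, 0.2083]
orientation: [3.142, 0.0, -0.076]
contact_force: [-0.3, -0.4, -1.5]
grip_width: 0.0852
```

```bash
python3 go.py .4447 .1163 .2 -.7915; python3 ov.py wrist w8 tray_three
```

```text
pos [0.4904 0.2928 0.2083] ori [ 3.1415e+00  2.0000e-04 -7.6500e-02] w 0.0852 f [-0.3 -0.4 -1.5] q6 1.97 t 17.62
shift [-0.267  1.495  0.069] turn [0.     0.     0.1138]
```

View pics/w8.png

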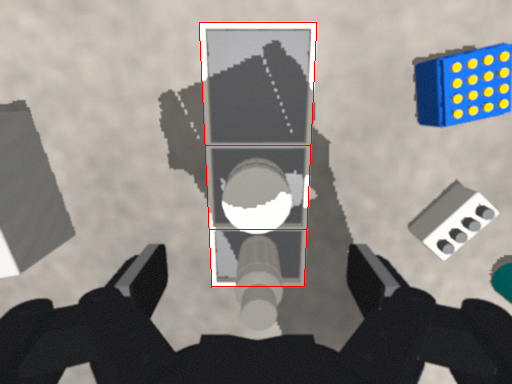

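The jar stands in the middle compartment (257,195) and the bottle in the small one. Next, the tube block.

Request:
jog_arm:
  increments:
    - [-0.04, 0.2, 0, 0, 0, 0.019, -0.6]
    - [-0.08, 0.4, 0, 0, 0, 0.038, -0.6]
    - [-0.12, 0.6, 0, 0, 0, 0.057, -0.6]
    - [-0.16, 0.8, 0, 0, 0, 0.076, -0.6]
    - [-0.18, 1, 0, 0, 0, 0.095, -0.6]
    - [-0.18, 1, 0, 0, 0, 0.1138, -0.6]
    - [-0.18, 1, 0, 0, 0, 0.1138, -0.6]

```text
time: 18.25
tool_pos: [0.4589, 0.1738, 0.2067]
orientation: [3.139, 0.002, -0.796]
contact_force: [0.0, 0.1, -0.2]
grip_width: 0.0684
```

```bash
python3 go.py .4447 .1163 .2 -.7915
```

```text
pos [0.4589 0.1738 0.2067] ori [ 3.1391e+00  2.0000e-03 -7.9640e-01] w 0.0684 f [ 0.   0.1 -0.2] q6 2.48 t 18.25
shift [0.26  0.419 0.057] turn [ 0.0004  0.0003 -0.0008]
```

Request:
jog_arm:
  increments:
    - [0.12, 0.2, 0, 0, 0, 0, -0.6]
    - [0.26, 0.415, 0, 0, 0, 0, -0.6]
    - [0.26, 0.415, 0, 0, 0, 0, -0.6]
    - [0.26, 0.415, 0, 0, 0, 0, -0.6]
    - [0.26, 0.415, 0, 0, 0, 0, -0.6]

```text
time: 18.67
tool_pos: [0.4463, 0.1182, 0.2077]
orientation: [3.141, 0.001, -0.789]
contact_force: [-0.2, 0.1, 0.1]
grip_width: 0.0684
```

```bash
python3 go.py .4447 .1163 .12 -.7915; cat > ovo.py <<'E'
from h import *
import sys,pickle
r=pickle.load(open('res.pkl','rb'))
im=arm.get_image('wrist'); v=cv2.cvtColor(im['color'],cv2.COLOR_RGB2BGR)
for k in sys.argv[2:]:
    x=r[k]; m=render(im,M[k],x[0],x[1],x[2] if len(x)>2 else 0,S=1); cv2.drawContours(v,cv2.findContours(m,0,2)[0],-1,(0,0,255),1)
cv2.imwrite(f'pics/{sys.argv[1]}.png',v)
E
python3 ovo.py w9 tube_block_mid
```

```text
pos [0.4463 0.1182 0.2077] ori [ 3.1412e+00  1.1000e-03 -7.8950e-01] w 0.0684 f [-0.2  0.1  0.1] q6 2.36 t 18.67
shift [0.002 0.02  0.731] turn [0.0001 0.0002 0.0003]
```

View pics/w9.png

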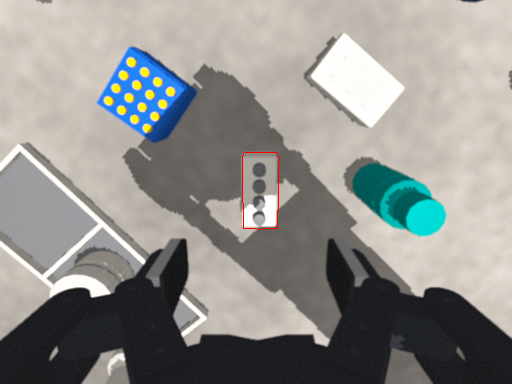

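The block's outline fits exactly (260,190), and it's aligned with the jaws. Descend.

Request:
jog_arm:
  increments:
    - [0.002, 0.015, 0.15, 0, 0, 0, -0.6]
    - [0.002, 0.015, 0.35, 0, 0, 0, -0.6]
    - [0.002, 0.015, 0.6, 0, 0, 0, -0.6]
    - [0.002, 0.015, 0.8, 0, 0, 0, -0.6]
    - [0.002, 0.015, 0.8, 0, 0, 0, -0.6]
    - [0.002, 0.015, 0.8, 0, 0, 0, -0.6]
    - [0.002, 0.015, 0.8, 0, 0, 0, -0.6]

```text
time: 19.3
tool_pos: [0.4463, 0.1167, 0.1135]
orientation: [-3.14, -0.001, -0.79]
contact_force: [0.5, 0.2, 0.1]
grip_width: 0.0682
```

```bash
python3 go.py .4447 .1163 .082 -.7915
```

```text
pos [0.4463 0.1167 0.1135] ori [-3.1402e+00 -1.2000e-03 -7.9010e-01] w 0.0682 f [0.5 0.2 0.1] q6 2.35 t 19.3
shift [-0.007  0.013  0.263] turn [-0.0002 -0.0002  0.0002]
```

Request:
jog_arm:
  increments:
    - [0, 0.01, 0.13, 0, 0, 0, -0.6]
    - [0, 0.01, 0.25, 0, 0, 0, -0.6]
    - [0, 0.01, 0.25, 0, 0, 0, -0.6]
    - [0, 0.01, 0.25, 0, 0, 0, -0.6]
    - [0, 0.01, 0.25, 0, 0, 0, -0.6]
    - [0, 0.01, 0.25, 0, 0, 0, 1]
    - [0, 0.01, 0.25, 0, 0, 0, 1]
    - [0, 0.01, 0.25, 0, 0, 0, 1]
    - [0, 0.01, 0.25, 0, 0, 0, 1]
    - [0, 0.01, 0.25, 0, 0, 0, 1]
    - [0, 0.01, 0.25, 0, 0, 0, 1]
    - [0, 0.01, 0.25, 0, 0, 0, 1]
    - [0, 0.01, 0.25, 0, 0, 0, 1]

```text
time: 20.38
tool_pos: [0.4453, 0.1154, 0.0832]
orientation: [-3.14, -0.001, -0.791]
contact_force: [-1.2, 1.0, 5.5]
grip_width: 0.0291
```

```bash
python3 go.py .4447 .1163 .2 -.7915; python3 ovo.py w10
```

```text
pos [0.4453 0.1154 0.0832] ori [-3.1403e+00 -1.2000e-03 -7.9150e-01] w 0.0291 f [-1.2  1.   5.5] q6 2.35 t 20.38
shift [-0.008 -0.003 -0.973] turn [-0.0002 -0.0002  0.    ]
```

View pics/w10.png

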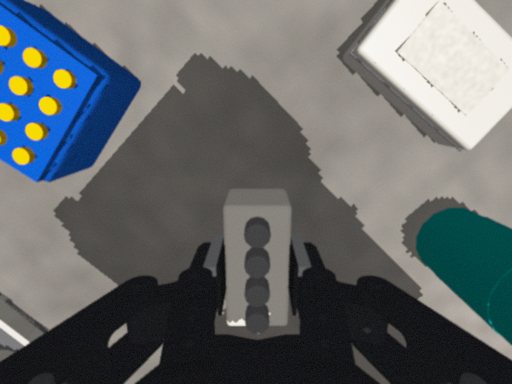

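The block is held (257,255). Lift and carry it.

Request:
jog_arm:
  increments:
    - [0, 0, -0.05, 0, 0, 0, 1]
    - [0, 0, -0.15, 0, 0, 0, 1]
    - [0, 0, -0.3, 0, 0, 0, 1]
    - [0, 0, -0.45, 0, 0, 0, 1]
    - [0, 0, -0.65, 0, 0, 0, 1]
    - [0, 0, -0.85, 0, 0, 0, 1]
    - [0, 0, -0.95, 0, 0, 0, 1]
    - [0, 0, -1, 0, 0, 0, 1]
    - [0, 0, -1, 0, 0, 0, 1]
    - [0, 0, -1, 0, 0, 0, 1]

```text
time: 21.27
tool_pos: [0.444, 0.1154, 0.2016]
orientation: [3.141, 0.001, -0.792]
contact_force: [-0.5, 0.8, -0.3]
grip_width: 0.0286
```

```bash
python3 go.py .5755 .2853 .2 -.0766
```

```text
pos [0.444  0.1154 0.2016] ori [ 3.1409e+00  7.0000e-04 -7.9150e-01] w 0.0286 f [-0.5  0.8 -0.3] q6 2.35 t 21.27
shift [-0.238 -1.775  0.013] turn [ 1.000e-04  1.000e-04 -1.138e-01]
```

Request:
jog_arm:
  increments:
    - [-0.02, -0.1, 0, 0, 0, -0.012, 1]
    - [-0.03, -0.25, 0, 0, 0, -0.03, 1]
    - [-0.05, -0.42, 0, 0, 0, -0.048, 1]
    - [-0.07, -0.58, 0, 0, 0, -0.066, 1]
    - [-0.1, -0.75, 0, 0, 0, -0.084, 1]
    - [-0.12, -0.9, 0, 0, 0, -0.1, 1]
    - [-0.13, -1, 0, 0, 0, -0.1138, 1]
    - [-0.13, -1, 0, 0, 0, -0.1138, 1]
    - [-0.13, -1, 0, 0, 0, -0.1138, 1]

```text
time: 22.02
tool_pos: [0.518, 0.2108, 0.2005]
orientation: [3.141, 0.003, -0.078]
contact_force: [0.5, 0.0, -0.6]
grip_width: 0.0286
```

```bash
python3 go.py .5755 .2853 .2 -.0766
```

```text
pos [0.518  0.2108 0.2005] ori [ 3.1405  0.0033 -0.0778] w 0.0286 f [ 0.5  0.  -0.6] q6 1.82 t 22.02
shift [ 0.429 -0.657  0.002] turn [ 0.0002  0.0005 -0.0002]
```

Request:
jog_arm:
  increments:
    - [0.06, -0.09, 0, 0, 0, 0, 1]
    - [0.16, -0.24, 0, 0, 0, 0, 1]
    - [0.27, -0.41, 0, 0, 0, 0, 1]
    - [0.36, -0.55, 0, 0, 0, 0, 1]
    - [0.425, -0.655, 0, 0, 0, 0, 1]
    - [0.425, -0.655, 0, 0, 0, 0, 1]
    - [0.425, -0.655, 0, 0, 0, 0, 1]

```text
time: 22.6
tool_pos: [0.575, 0.2846, 0.2013]
orientation: [3.14, 0.002, -0.078]
contact_force: [-1.2, -0.5, -0.9]
grip_width: 0.0284
```

```bash
python3 go.py .5755 .2853 .086 -.0766; python3 ov.py wrist w11 tray_three
```

```text
pos [0.575  0.2846 0.2013] ori [ 3.1404e+00  2.0000e-03 -7.7600e-02] w 0.0284 f [-1.2 -0.5 -0.9] q6 1.92 t 22.6
shift [ 0.005 -0.007  0.96 ] turn [ 0.0002  0.0003 -0.0002]
```

View pics/w11.png

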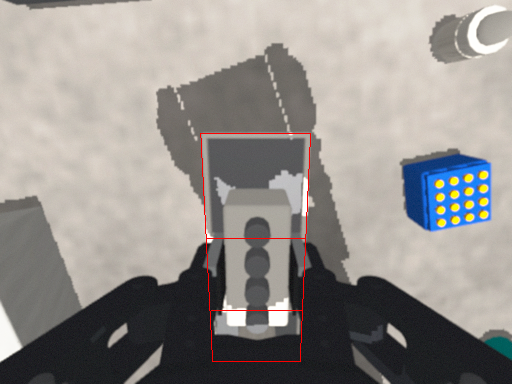

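Request:
jog_arm:
  increments:
    - [0.005, -0.005, 0.1, 0, 0, 0, 1]
    - [0.005, -0.005, 0.25, 0, 0, 0, 1]
    - [0.005, -0.005, 0.4, 0, 0, 0, 1]
    - [0.005, -0.005, 0.55, 0, 0, 0, 1]
    - [0.005, -0.005, 0.68, 0, 0, 0, 1]
    - [0.005, -0.005, 0.78, 0, 0, 0, 1]
    - [0.005, -0.005, 0.86, 0, 0, 0, 1]
    - [0.005, -0.005, 0.91, 0, 0, 0, 1]
    - [0.005, -0.005, 0.93, 0, 0, 0, 1]
    - [0.005, -0.005, 0.93, 0, 0, 0, 1]
    - [0.005, -0.005, 0.93, 0, 0, 0, 1]

```text
time: 23.57
tool_pos: [0.5769, 0.2859, 0.0915]
orientation: [-3.141, -0.001, -0.077]
contact_force: [0.2, 0.3, 0.2]
grip_width: 0.0288
```

```bash
python3 go.py .5755 .2853 .086 -.0766
```

```text
pos [0.5769 0.2859 0.0915] ori [-3.1411e+00 -1.3000e-03 -7.6500e-02] w 0.0288 f [0.2 0.3 0.2] q6 1.92 t 23.57
shift [-0.012  0.006  0.045] turn [-0.0001 -0.0002  0.    ]
```

Request:
jog_arm:
  increments:
    - [0, 0, 0.015, 0, 0, 0, 1]
    - [0, 0, 0.03, 0, 0, 0, 1]
    - [0, 0, 0.04, 0, 0, 0, 1]
    - [0, 0, 0.046, 0, 0, 0, 1]
    - [0, 0, 0.046, 0, 0, 0, 1]

```text
time: 23.98
tool_pos: [0.5767, 0.286, 0.0863]
orientation: [-3.141, -0.001, -0.076]
contact_force: [-2.1, -1.1, 5.5]
grip_width: 0.0291
```

Request:
jog_arm:
  increments:
    - [0, 0, 0, 0, 0, 0, 0.3]
    - [0, 0, 0, 0, 0, 0, 0.15]
    - [0, 0, 0, 0, 0, 0, 0]
    - [0, 0, 0, 0, 0, 0, 0]
    - [0, 0, 0, 0, 0, 0, 0]
    - [0, 0, 0, 0, 0, 0, 0]

```text
time: 24.48
tool_pos: [0.5763, 0.2858, 0.0849]
orientation: [3.142, 0.0, -0.076]
contact_force: [0.1, -0.1, 0.1]
grip_width: 0.0431
```

Request:
jog_arm:
  increments:
    - [0, 0, -0.1, 0, 0, 0, 0]
    - [0, 0, -0.3, 0, 0, 0, 0]
    - [0, 0, -0.5, 0, 0, 0, 0]
    - [0, 0, -0.75, 0, 0, 0, -0.3]
    - [0, 0, -1, 0, 0, 0, -0.6]
    - [0, 0, -1, 0, 0, 0, -0.6]
    - [0, 0, -1, 0, 0, 0, -0.6]
    - [0, 0, -1, 0, 0, 0, -0.6]

```text
time: 25.15
tool_pos: [0.5762, 0.2858, 0.2054]
orientation: [-3.142, -0.0, -0.076]
contact_force: [0.1, -1.0, 0.2]
grip_width: 0.0684
```

```bash
python3 go.py .6823 .1195 .2 -.0126; python3 ov.py wrist w12 tray_three
```

```text
pos [0.5762 0.2858 0.2054] ori [-3.1416e+00 -1.0000e-04 -7.6500e-02] w 0.0684 f [ 0.1 -1.   0.2] q6 1.92 t 25.15
shift [0.987 1.314 0.045] turn [-0.     -0.     -0.0102]
```

View pics/w12.png

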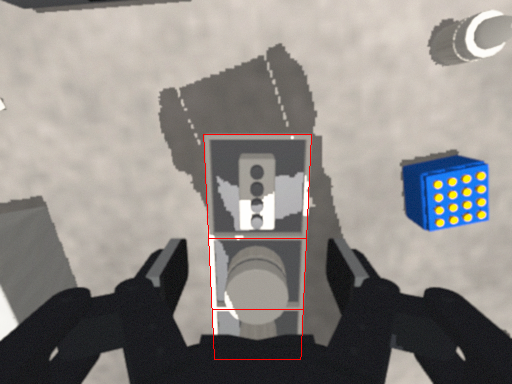

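The block is flat in the large compartment (257,190). Next, the dropper bottle.

Request:
jog_arm:
  increments:
    - [0.17, 0.22, 0, 0, 0, -0.005, -0.6]
    - [0.36, 0.48, 0, 0, 0, -0.01, -0.6]
    - [0.54, 0.72, 0, 0, 0, -0.01, -0.6]
    - [0.74, 0.98, 0, 0, 0, -0.01, -0.6]
    - [0.74, 0.98, 0, 0, 0, -0.01, -0.6]

```text
time: 25.62
tool_pos: [0.6584, 0.1554, 0.2035]
orientation: [3.139, 0.0, -0.02]
contact_force: [-0.2, 1.0, 0.9]
grip_width: 0.0684
```

```bash
python3 go.py .6823 .1195 .2 -.0126;python3 ovo.py w13 dropper_mid
```

```text
pos [0.6584 0.1554 0.2035] ori [ 3.1387e+00  4.0000e-04 -1.9600e-02] w 0.0684 f [-0.2  1.   0.9] q6 1.65 t 25.62
shift [0.205 0.295 0.03 ] turn [ 0.0005  0.0001 -0.0011]
```

View pics/w13.png

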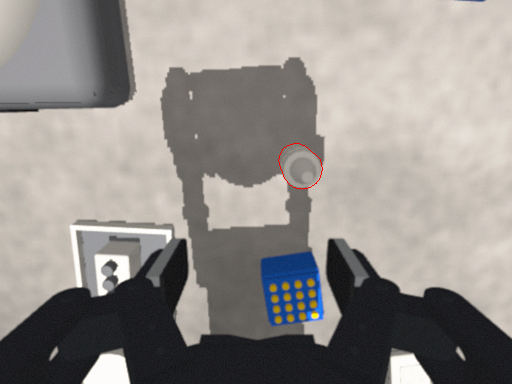

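The outline fits the dropper at (301,166). Align and descend.

Request:
jog_arm:
  increments:
    - [0.1, 0.15, 0, 0, 0, 0, -0.6]
    - [0.205, 0.292, 0, 0, 0, 0, -0.6]
    - [0.205, 0.292, 0.1, 0, 0, 0, -0.6]
    - [0.205, 0.292, 0.3, 0, 0, 0, -0.6]
    - [0.205, 0.292, 0.5, 0, 0, 0, -0.6]
    - [0.205, 0.292, 0.65, 0, 0, 0, -0.6]
    - [0.205, 0.292, 0.65, 0, 0, 0, -0.6]
    - [0.205, 0.292, 0.65, 0, 0, 0, -0.6]
    - [0.205, 0.292, 0.65, 0, 0, 0, -0.6]

```text
time: 26.42
tool_pos: [0.6801, 0.1272, 0.1278]
orientation: [-3.141, -0.001, -0.013]
contact_force: [0.9, 0.1, 1.0]
grip_width: 0.0684
```

```bash
python3 go.py .6823 .1193 .084 -.0126;python3 ovo.py w14 dropper_mid
```

```text
pos [0.6801 0.1272 0.1278] ori [-3.1414e+00 -7.0000e-04 -1.2900e-02] w 0.0684 f [0.9 0.1 1. ] q6 1.59 t 26.42
shift [0.019 0.066 0.365] turn [-0.     -0.0001 -0.    ]
```

View pics/w14.png

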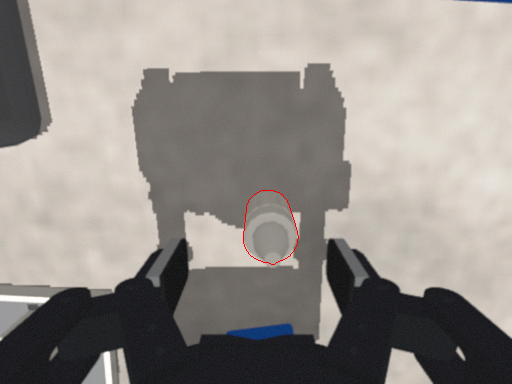

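Request:
jog_arm:
  increments:
    - [0.019, 0.062, 0, 0, 0, 0, -0.6]
    - [0.019, 0.062, 0, 0, 0, 0, -0.6]
    - [0.019, 0.062, 0.12, 0, 0, 0, -0.6]
    - [0.019, 0.062, 0.25, 0, 0, 0, -0.6]
    - [0.019, 0.062, 0.35, 0, 0, 0, -0.6]
    - [0.019, 0.062, 0.35, 0, 0, 0, -0.6]
    - [0.019, 0.062, 0.35, 0, 0, 0, -0.6]
    - [0.019, 0.062, 0.35, 0, 0, 0, -0.6]

```text
time: 27.13
tool_pos: [0.6822, 0.119, 0.0848]
orientation: [-3.142, 0.0, -0.014]
contact_force: [0.1, 0.5, 0.5]
grip_width: 0.0683
```

Request:
jog_arm:
  increments:
    - [0, 0, 0, 0, 0, 0, 1]
    - [0, 0, 0, 0, 0, 0, 1]
    - [0, 0, 0, 0, 0, 0, 1]
    - [0, 0, 0, 0, 0, 0, 1]
    - [0, 0, 0, 0, 0, 0, 1]
    - [0, 0, 0, 0, 0, 0, 1]
    - [0, 0, 0, 0, 0, 0, 1]
    - [0, 0, 0, 0, 0, 0, 1]

```text
time: 27.8
tool_pos: [0.6829, 0.119, 0.0862]
orientation: [-3.141, -0.002, -0.014]
contact_force: [0.6, -0.5, 6.6]
grip_width: 0.0287
```

```bash
python3 go.py .6823 .1193 .084 -.0126;python3 ovo.py w15
```

```text
pos [0.6829 0.119  0.0862] ori [-3.1415e+00 -1.8000e-03 -1.3600e-02] w 0.0287 f [ 0.6 -0.5  6.6] q6 1.58 t 27.8
shift [-0.005 -0.003  0.018] turn [-0.     -0.0003 -0.0002]
```

View pics/w15.png

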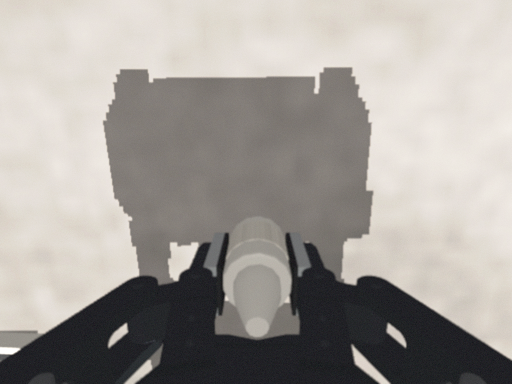

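The dropper is held upright (257,265). Lift and carry it to tray_two.

Request:
jog_arm:
  increments:
    - [0, 0, -0.05, 0, 0, 0, 1]
    - [0, 0, -0.15, 0, 0, 0, 1]
    - [0, 0, -0.3, 0, 0, 0, 1]
    - [0, 0, -0.45, 0, 0, 0, 1]
    - [0, 0, -0.65, 0, 0, 0, 1]
    - [0, 0, -0.85, 0, 0, 0, 1]
    - [0, 0, -0.95, 0, 0, 0, 1]
    - [0, 0, -1, 0, 0, 0, 1]
    - [0, 0, -1, 0, 0, 0, 1]
    - [0, 0, -1, 0, 0, 0, 1]

```text
time: 28.68
tool_pos: [0.6817, 0.1189, 0.204]
orientation: [3.142, 0.002, -0.014]
contact_force: [0.0, 0.4, -1.1]
grip_width: 0.0284
```

```bash
python3 go.py .491 -.306 .22 -.0126
```

```text
pos [0.6817 0.1189 0.204 ] ori [ 3.1416e+00  1.7000e-03 -1.3700e-02] w 0.0284 f [ 0.   0.4 -1.1] q6 1.58 t 28.68
shift [-1.541  3.563 -0.13 ] turn [ 0.      0.0003 -0.0002]
```

Request:
jog_arm:
  increments:
    - [-0.04, 0.09, -0.03, 0, 0, 0, 1]
    - [-0.11, 0.25, -0.07, 0, 0, 0, 1]
    - [-0.2, 0.46, -0.13, 0, 0, 0, 1]
    - [-0.3, 0.68, -0.13, 0, 0, 0, 1]
    - [-0.39, 0.9, -0.13, 0, 0, 0, 1]

```text
time: 29.1
tool_pos: [0.6324, 0.0102, 0.2197]
orientation: [3.142, 0.002, -0.013]
contact_force: [0.5, -0.4, -1.0]
grip_width: 0.0284
```

Request:
jog_arm:
  increments:
    - [-0.1, 0.23, 0, 0, 0, 0, 1]
    - [-0.2, 0.46, 0, 0, 0, 0, 1]
    - [-0.3, 0.69, 0, 0, 0, 0, 1]
    - [-0.39, 0.9, 0, 0, 0, 0, 1]

```text
time: 29.43
tool_pos: [0.5836, -0.0975, 0.2192]
orientation: [-3.141, 0.003, -0.014]
contact_force: [-0.2, -0.9, -0.7]
grip_width: 0.0288
```

Request:
jog_arm:
  increments:
    - [-0.1, 0.23, 0, 0, 0, 0, 1]
    - [-0.2, 0.46, 0, 0, 0, 0, 1]
    - [-0.3, 0.69, 0, 0, 0, 0, 1]
    - [-0.39, 0.9, 0, 0, 0, 0, 1]

```text
time: 29.77
tool_pos: [0.5353, -0.2046, 0.2192]
orientation: [-3.14, 0.003, -0.014]
contact_force: [0.5, -0.1, 0.1]
grip_width: 0.0286
```

Request:
jog_arm:
  increments:
    - [-0.1, 0.23, 0, 0, 0, 0, 1]
    - [-0.2, 0.46, 0, 0, 0, 0, 1]
    - [-0.28, 0.65, 0, 0, 0, 0, 1]
    - [-0.34, 0.79, 0, 0, 0, 0, 1]
    - [-0.37, 0.86, 0, 0, 0, 0, 1]
    - [-0.37, 0.86, 0, 0, 0, 0, 1]
    - [-0.37, 0.86, 0, 0, 0, 0, 1]
    - [-0.37, 0.86, 0, 0, 0, 0, 1]

```text
time: 30.43
tool_pos: [0.4917, -0.3046, 0.2202]
orientation: [-3.14, 0.001, -0.013]
contact_force: [0.4, 0.2, -0.2]
grip_width: 0.0288
```

```bash
python3 go.py .491 -.306 .089 -.0126;python3 ov.py wrist w16 tray_two
```

```text
pos [ 0.4917 -0.3046  0.2202] ori [-3.1404e+00  6.0000e-04 -1.2800e-02] w 0.0288 f [ 0.4  0.2 -0.2] q6 0.82 t 30.43
shift [-0.005  0.013  1.094] turn [-0.0002  0.0001 -0.    ]
```

View pics/w16.png

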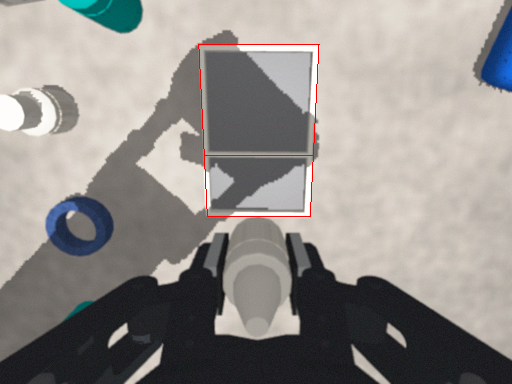

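Request:
jog_arm:
  increments:
    - [-0.005, 0.008, 0.1, 0, 0, 0, 1]
    - [-0.005, 0.008, 0.25, 0, 0, 0, 1]
    - [-0.005, 0.008, 0.42, 0, 0, 0, 1]
    - [-0.005, 0.008, 0.6, 0, 0, 0, 1]
    - [-0.005, 0.008, 0.76, 0, 0, 0, 1]
    - [-0.005, 0.008, 0.88, 0, 0, 0, 1]
    - [-0.005, 0.008, 0.96, 0, 0, 0, 1]
    - [-0.005, 0.008, 1, 0, 0, 0, 1]
    - [-0.005, 0.008, 1, 0, 0, 0, 1]
    - [-0.005, 0.008, 1, 0, 0, 0, 1]

```text
time: 31.32
tool_pos: [0.4914, -0.3067, 0.1011]
orientation: [3.141, -0.001, -0.013]
contact_force: [1.1, 0.1, -0.3]
grip_width: 0.0285
```

```bash
python3 go.py .491 -.306 .089 -.0126
```

```text
pos [ 0.4914 -0.3067  0.1011] ori [ 3.1411e+00 -6.0000e-04 -1.3200e-02] w 0.0285 f [ 1.1  0.1 -0.3] q6 0.82 t 31.32
shift [-0.004 -0.006  0.101] turn [ 0.0001 -0.0001 -0.0001]
```

Request:
jog_arm:
  increments:
    - [0, 0, 0.03, 0, 0, 0, 1]
    - [0, 0, 0.06, 0, 0, 0, 1]
    - [0, 0, 0.075, 0, 0, 0, 1]
    - [0, 0, 0.09, 0, 0, 0, 1]
    - [0, 0, 0.1, 0, 0, 0, 1]
    - [0, 0, 0.1, 0, 0, 0, 1]

```text
time: 31.82
tool_pos: [0.4911, -0.3067, 0.0891]
orientation: [-3.141, 0.0, -0.014]
contact_force: [-2.1, 1.8, 2.7]
grip_width: 0.0287
```

Request:
jog_arm:
  increments:
    - [0, 0, 0, 0, 0, 0, 0.3]
    - [0, 0, 0, 0, 0, 0, 0.15]
    - [0, 0, 0, 0, 0, 0, -0.05]
    - [0, 0, 0, 0, 0, 0, -0.05]
    - [0, 0, 0, 0, 0, 0, -0.05]
    - [0, 0, 0, 0, 0, 0, -0.05]

```text
time: 32.32
tool_pos: [0.4911, -0.3067, 0.0887]
orientation: [3.142, -0.0, -0.014]
contact_force: [0.9, -0.4, 0.3]
grip_width: 0.0451
```

Request:
jog_arm:
  increments:
    - [0, 0, -0.1, 0, 0, 0, -0.05]
    - [0, 0, -0.3, 0, 0, 0, -0.05]
    - [0, 0, -0.5, 0, 0, 0, -0.05]
    - [0, 0, -0.75, 0, 0, 0, -0.3]
    - [0, 0, -1, 0, 0, 0, -0.6]
    - [0, 0, -1, 0, 0, 0, -0.6]
    - [0, 0, -1, 0, 0, 0, -0.6]
    - [0, 0, -1, 0, 0, 0, -0.6]

```text
time: 32.98
tool_pos: [0.4908, -0.3065, 0.2088]
orientation: [-3.141, 0.0, -0.014]
contact_force: [1.1, 0.5, -1.7]
grip_width: 0.0685
```

```bash
python3 go.py .4515 -.0012 .2 .12; python3 ov.py wrist w17 tray_two
```

```text
pos [ 0.4908 -0.3065  0.2088] ori [-3.1415e+00  2.0000e-04 -1.3600e-02] w 0.0685 f [ 1.1  0.5 -1.7] q6 0.82 t 32.98
shift [-0.362 -2.539  0.074] turn [-0.      0.     -0.0213]
```

View pics/w17.png

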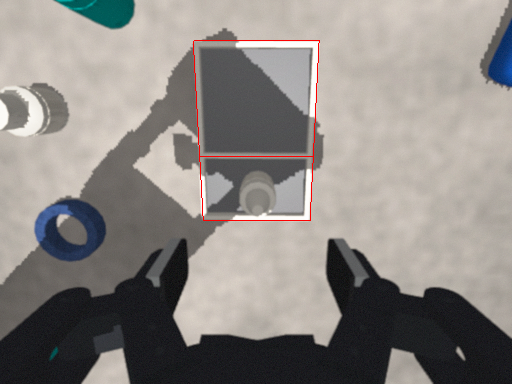

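The dropper is standing in the small compartment (257,193). Next, the oblong box.

Request:
jog_arm:
  increments:
    - [-0.04, -0.25, 0, 0, 0, -0.01, -0.6]
    - [-0.08, -0.55, 0, 0, 0, -0.0213, -0.6]
    - [-0.12, -0.85, 0, 0, 0, -0.0213, -0.6]
    - [-0.14, -1, 0, 0, 0, -0.0213, -0.6]

```text
time: 33.37
tool_pos: [0.4741, -0.1826, 0.2064]
orientation: [-3.137, 0.004, 0.122]
contact_force: [-0.3, -0.6, 0.7]
grip_width: 0.0683
```

```bash
python3 go.py .4515 -.0012 .2 .12
```

```text
pos [ 0.4741 -0.1826  0.2064] ori [-3.1369  0.0038  0.1216] w 0.0683 f [-0.3 -0.6  0.7] q6 0.84 t 33.37
shift [-0.003 -1.523  0.061] turn [-0.0007  0.0006  0.0003]
```

Request:
jog_arm:
  increments:
    - [0, -0.25, 0, 0, 0, 0, -0.6]
    - [0, -0.5, 0, 0, 0, 0, -0.6]
    - [0, -0.75, 0, 0, 0, 0, -0.6]
    - [0, -0.75, 0, 0, 0, 0, -0.6]

```text
time: 33.7
tool_pos: [0.463, -0.0925, 0.2066]
orientation: [-3.137, 0.004, 0.124]
contact_force: [-0.1, 0.7, 0.9]
grip_width: 0.0681
```

```bash
python3 go.py .4515 -.0012 .2 .12
```

```text
pos [ 0.463  -0.0925  0.2066] ori [-3.1369  0.0042  0.1238] w 0.0681 f [-0.1  0.7  0.9] q6 0.99 t 33.7
shift [-0.001 -0.766  0.058] turn [-0.0007  0.0007  0.0006]
```

Request:
jog_arm:
  increments:
    - [0, -0.25, 0, 0, 0, 0, -0.6]
    - [0, -0.5, 0, 0, 0, 0, -0.6]
    - [0, -0.76, 0, 0, 0, 0, -0.6]
    - [0, -0.76, 0, 0, 0, 0, -0.6]
    - [0, -0.76, 0, 0, 0, 0, -0.6]
    - [0, -0.76, 0, 0, 0, 0, -0.6]
    - [0, -0.76, 0, 0, 0, 0, -0.6]

```text
time: 34.28
tool_pos: [0.4542, -0.0075, 0.2084]
orientation: [3.142, 0.001, 0.119]
contact_force: [-0.3, 0.5, 0.5]
grip_width: 0.0685
```

```bash
python3 go.py .4515 -.0012 .08 .12;python3 ovo.py w18 oblong_box_mid
```

```text
pos [ 0.4542 -0.0075  0.2084] ori [3.1415e+00 7.0000e-04 1.1900e-01] w 0.0685 f [-0.3  0.5  0.5] q6 1.17 t 34.28
shift [-0.015 -0.055  1.07 ] turn [ 0.      0.0001 -0.0002]
```

View pics/w18.png

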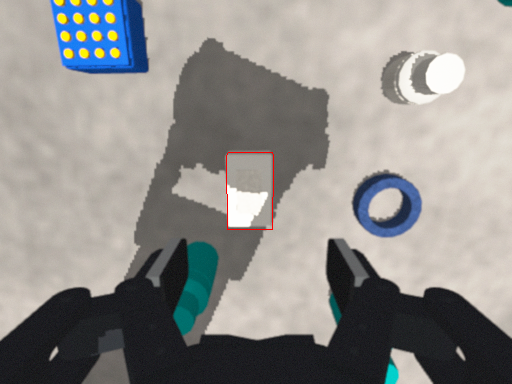

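The box outline fits (250,190). A turquoise bottle (203,255) stands close, so I'll measure its clearance first.

```bash
python3 - <<'E'
from h import *
import pickle
from scipy.optimize import minimize
ims,out=pickle.load(open('det.pkl','rb'))
for c,i in (('top',2),('top',3),('scene',0)):
    d=out['tall_bottle_mid'][c][i]; ms=d['pixels'].astype(np.uint8); b=d['box']
    p0=back(ims[c],[(b[0]+b[2])/2,(b[1]+b[3])/2],.05)
    f=lambda p:1-((r:=render(ims[c],M['tall_bottle_mid'],p[0],p[1],0,S=1))&ms).sum()/(r|ms).sum()
    o=minimize(f,p0,method='Nelder-Mead',options=dict(initial_simplex=[p0,p0+[.008,0],p0+[0,.008]]))
    print(o.x,1-o.fun)
E
```

```text
[0.37077474 0.04139914] 0.8679245283018868
[ 0.34058321 -0.11606224] 0.9123222748815166
[0.37140555 0.03714366] 0.9748653500897666
```

Request:
jog_arm:
  increments:
    - [0.025, -0.05, 0.05, 0, 0, 0, -0.6]
    - [0.025, -0.05, 0.2, 0, 0, 0, -0.6]
    - [0.025, -0.05, 0.4, 0, 0, 0, -0.6]
    - [0.025, -0.05, 0.6, 0, 0, 0, -0.6]
    - [0.025, -0.05, 0.78, 0, 0, 0, -0.6]
    - [0.025, -0.05, 0.78, 0, 0, 0, -0.6]
    - [0.025, -0.05, 0.78, 0, 0, 0, -0.6]
    - [0.025, -0.05, 0.78, 0, 0, 0, -0.6]

```text
time: 35.0
tool_pos: [0.4572, -0.0005, 0.1161]
orientation: [3.141, -0.001, 0.12]
contact_force: [0.2, 0.2, 0.4]
grip_width: 0.0681
```

```bash
python3 go.py .4565 -.0006 .08 .12;python3 ovo.py w19 oblong_box_mid
```

```text
pos [ 0.4572 -0.0005  0.1161] ori [ 3.1411e+00 -1.4000e-03  1.1980e-01] w 0.0681 f [0.2 0.2 0.4] q6 1.18 t 35.0
shift [-0.006 -0.     0.301] turn [ 0.0001 -0.0002 -0.    ]
```

View pics/w19.png

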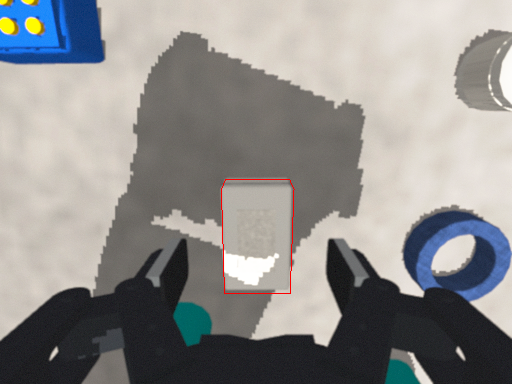

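Request:
jog_arm:
  increments:
    - [0, 0, 0.12, 0, 0, 0, -0.6]
    - [0, 0, 0.24, 0, 0, 0, -0.6]
    - [0, 0, 0.29, 0, 0, 0, -0.6]
    - [0, 0, 0.29, 0, 0, 0, -0.6]
    - [0, 0, 0.29, 0, 0, 0, -0.6]
    - [0, 0, 0.29, 0, 0, 0, -0.6]

```text
time: 35.55
tool_pos: [0.4573, -0.0004, 0.0815]
orientation: [3.141, -0.002, 0.12]
contact_force: [0.1, -0.7, 0.0]
grip_width: 0.0685
```

Request:
jog_arm:
  increments:
    - [0, 0, 0, 0, 0, 0, 1]
    - [0, 0, 0, 0, 0, 0, 1]
    - [0, 0, 0, 0, 0, 0, 1]
    - [0, 0, 0, 0, 0, 0, 1]
    - [0, 0, 0, 0, 0, 0, 1]
    - [0, 0, 0, 0, 0, 0, 1]
    - [0, 0, 0, 0, 0, 0, 1]
    - [0, 0, 0, 0, 0, 0, 1]

```text
time: 36.22
tool_pos: [0.4572, -0.0004, 0.0813]
orientation: [3.141, -0.002, 0.12]
contact_force: [-0.7, 0.1, 6.4]
grip_width: 0.0387
```

```bash
python3 go.py .4565 -.0006 .2 .12;python3 ovo.py w20; python3 ov.py scene s20 tray_two
```

```text
pos [ 4.572e-01 -4.000e-04  8.130e-02] ori [ 3.1409e+00 -1.7000e-03  1.2020e-01] w 0.0387 f [-0.7  0.1  6.4] q6 1.18 t 36.22
shift [-0.005  0.001 -0.989] turn [ 0.0001 -0.0003  0.    ]
```

View pics/w20.png

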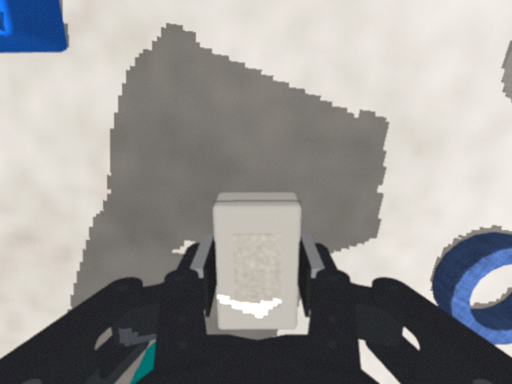

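View pics/s20.png

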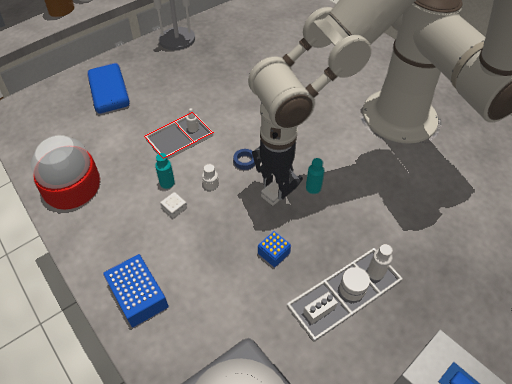

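The box is held level (257,265), and the scene view shows tray_three correctly filled. Lift and carry it to tray_two.

Request:
jog_arm:
  increments:
    - [0, 0, -0.05, 0, 0, 0, 1]
    - [0, 0, -0.15, 0, 0, 0, 1]
    - [0, 0, -0.3, 0, 0, 0, 1]
    - [0, 0, -0.45, 0, 0, 0, 1]
    - [0, 0, -0.65, 0, 0, 0, 1]
    - [0, 0, -0.85, 0, 0, 0, 1]
    - [0, 0, -0.95, 0, 0, 0, 1]
    - [0, 0, -1, 0, 0, 0, 1]
    - [0, 0, -1, 0, 0, 0, 1]
    - [0, 0, -1, 0, 0, 0, 1]

```text
time: 37.15
tool_pos: [0.456, -0.0001, 0.1998]
orientation: [-3.141, 0.001, 0.12]
contact_force: [-0.5, -0.8, -0.7]
grip_width: 0.0389
```

```bash
python3 go.py .570 -.307 .2 -.0126
```

```text
pos [ 4.560e-01 -1.000e-04  1.998e-01] ori [-3.1412e+00  8.0000e-04  1.2020e-01] w 0.0389 f [-0.5 -0.8 -0.7] q6 1.18 t 37.15
shift [ 0.637  2.653 -0.003] turn [-0.      0.0001  0.0211]
```

Request:
jog_arm:
  increments:
    - [0.02, 0.09, 0, 0, 0, 0.003, 1]
    - [0.06, 0.25, 0, 0, 0, 0.008, 1]
    - [0.1, 0.42, 0, 0, 0, 0.014, 1]
    - [0.14, 0.6, 0, 0, 0, 0.0211, 1]
    - [0.19, 0.79, 0, 0, 0, 0.0211, 1]
    - [0.23, 0.97, 0, 0, 0, 0.0211, 1]

```text
time: 37.65
tool_pos: [0.4975, -0.1141, 0.1988]
orientation: [-3.141, 0.002, -0.014]
contact_force: [-0.1, -0.3, -0.6]
grip_width: 0.0383
```

```bash
python3 go.py .570 -.307 .2 -.0126
```

```text
pos [ 0.4975 -0.1141  0.1988] ori [-3.1408e+00  2.3000e-03 -1.3600e-02] w 0.0383 f [-0.1 -0.3 -0.6] q6 1.12 t 37.65
shift [ 0.626  1.599 -0.013] turn [-0.0001  0.0004 -0.0002]
```

Request:
jog_arm:
  increments:
    - [0.07, 0.17, 0, 0, 0, 0, 1]
    - [0.14, 0.35, 0, 0, 0, 0, 1]
    - [0.22, 0.55, 0, 0, 0, 0, 1]
    - [0.3, 0.75, 0, 0, 0, 0, 1]
    - [0.36, 0.9, 0, 0, 0, 0, 1]

```text
time: 38.07
tool_pos: [0.5394, -0.2235, 0.1985]
orientation: [-3.141, 0.002, -0.014]
contact_force: [0.3, 0.0, -1.0]
grip_width: 0.0386
```

```bash
python3 go.py .570 -.307 .2 -.0126
```

```text
pos [ 0.5394 -0.2235  0.1985] ori [-3.1409e+00  2.0000e-03 -1.4300e-02] w 0.0386 f [ 0.3  0.  -1. ] q6 0.99 t 38.07
shift [ 0.265  0.692 -0.013] turn [-0.0001  0.0003 -0.0003]
```

Request:
jog_arm:
  increments:
    - [0.06, 0.17, 0, 0, 0, 0, 1]
    - [0.13, 0.35, 0, 0, 0, 0, 1]
    - [0.19, 0.5, 0, 0, 0, 0, 1]
    - [0.24, 0.62, 0, 0, 0, 0, 1]
    - [0.26, 0.675, 0, 0, 0, 0, 1]
    - [0.26, 0.675, 0, 0, 0, 0, 1]
    - [0.26, 0.675, 0, 0, 0, 0, 1]
    - [0.26, 0.675, 0, 0, 0, 0, 1]

```text
time: 38.73
tool_pos: [0.5693, -0.3015, 0.1995]
orientation: [-3.14, 0.001, -0.012]
contact_force: [0.3, -0.5, -0.3]
grip_width: 0.0386
```

```bash
python3 go.py .570 -.307 .0845 -.0126; python3 ov.py wrist w21 tray_two
```

```text
pos [ 0.5693 -0.3015  0.1995] ori [-3.1403e+00  1.4000e-03 -1.2100e-02] w 0.0386 f [ 0.3 -0.5 -0.3] q6 0.91 t 38.73
shift [0.007 0.047 0.959] turn [-0.0002  0.0002  0.0001]
```

View pics/w21.png

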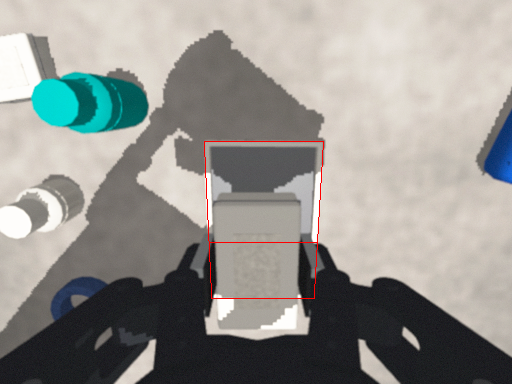

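Request:
jog_arm:
  increments:
    - [0.005, 0.045, 0.1, 0, 0, 0, 1]
    - [0.005, 0.045, 0.25, 0, 0, 0, 1]
    - [0.005, 0.045, 0.4, 0, 0, 0, 1]
    - [0.005, 0.045, 0.55, 0, 0, 0, 1]
    - [0.005, 0.045, 0.68, 0, 0, 0, 1]
    - [0.005, 0.045, 0.78, 0, 0, 0, 1]
    - [0.005, 0.045, 0.86, 0, 0, 0, 1]
    - [0.005, 0.045, 0.91, 0, 0, 0, 1]
    - [0.005, 0.045, 0.91, 0, 0, 0, 1]
    - [0.005, 0.045, 0.91, 0, 0, 0, 1]

```text
time: 39.62
tool_pos: [0.5705, -0.3079, 0.0914]
orientation: [3.141, -0.0, -0.012]
contact_force: [1.0, -0.1, -0.0]
grip_width: 0.0383
```

```bash
python3 go.py .570 -.307 .0843 -.0126
```

```text
pos [ 0.5705 -0.3079  0.0914] ori [ 3.1414e+00 -3.0000e-04 -1.2300e-02] w 0.0383 f [ 1.  -0.1 -0. ] q6 0.9 t 39.62
shift [-0.005 -0.007  0.059] turn [ 0.     -0.0001  0.    ]
```

Request:
jog_arm:
  increments:
    - [0, 0, 0.02, 0, 0, 0, 1]
    - [0, 0, 0.035, 0, 0, 0, 1]
    - [0, 0, 0.048, 0, 0, 0, 1]
    - [0, 0, 0.06, 0, 0, 0, 1]
    - [0, 0, 0.06, 0, 0, 0, 1]

```text
time: 40.03
tool_pos: [0.5706, -0.308, 0.0844]
orientation: [3.141, -0.001, -0.012]
contact_force: [0.0, 0.7, 1.7]
grip_width: 0.0387
```

Request:
jog_arm:
  increments:
    - [0, 0, 0.004, 0, 0, 0, 1]
    - [0, 0, 0.004, 0, 0, 0, 0.1]
    - [0, 0, 0.004, 0, 0, 0, 0]
    - [0, 0, 0.004, 0, 0, 0, -0.2]
    - [0, 0, 0.004, 0, 0, 0, -0.2]
    - [0, 0, 0.004, 0, 0, 0, -0.2]
    - [0, 0, 0.004, 0, 0, 0, -0.2]

```text
time: 40.62
tool_pos: [0.5703, -0.3077, 0.0833]
orientation: [-3.141, 0.0, -0.012]
contact_force: [0.6, 1.5, -0.6]
grip_width: 0.0515
```

Request:
jog_arm:
  increments:
    - [0, 0, -0.1, 0, 0, 0, -0.2]
    - [0, 0, -0.3, 0, 0, 0, -0.2]
    - [0, 0, -0.5, 0, 0, 0, -0.2]
    - [0, 0, -0.75, 0, 0, 0, -0.3]
    - [0, 0, -1, 0, 0, 0, -0.6]
    - [0, 0, -1, 0, 0, 0, -0.6]
    - [0, 0, -1, 0, 0, 0, -0.6]
    - [0, 0, -1, 0, 0, 0, -0.6]

```text
time: 41.28
tool_pos: [0.5702, -0.3077, 0.2037]
orientation: [3.142, -0.0, -0.012]
contact_force: [-0.2, -0.9, -0.7]
grip_width: 0.0682
```

```bash
python3 go.py .45 -.307 .3 -.0126; python3 ov.py wrist w22 tray_two
```

```text
pos [ 0.5702 -0.3077  0.2037] ori [ 3.1416 -0.     -0.0124] w 0.0682 f [-0.2 -0.9 -0.7] q6 0.9 t 41.28
shift [-1.002  0.007 -0.803] turn [ 0. -0.  0.]
```

View pics/w22.png

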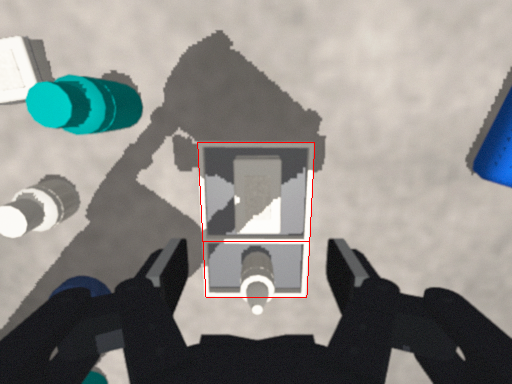

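The box is in the large compartment (257,195). Back the arm away and check from above.

Request:
jog_arm:
  increments:
    - [0, 0, -0.3, 0, 0, 0, -0.6]
    - [0, 0, -0.6, 0, 0, 0, -0.6]
    - [-0.3, 0.1, -0.8, 0, 0, 0, -0.6]
    - [-0.6, 0.3, -0.8, 0, 0, 0, -0.6]
    - [-0.9, 0.6, -0.8, 0, 0, 0, -0.6]
    - [-1, 0.9, -0.8, 0, 0, 0, -0.6]
    - [-1, 0.9, -0.8, 0, 0, 0, -0.6]

```text
time: 41.92
tool_pos: [0.4452, -0.4182, 0.298]
orientation: [3.141, 0.003, -0.017]
contact_force: [-0.1, -0.4, -0.1]
grip_width: 0.0685
```

Request:
jog_arm:
  increments:
    - [-0.3, 0.2, 0, 0, 0, 0, -0.6]
    - [-0.6, 0.4, 0, 0, 0, 0, -0.6]
    - [-0.8, 0.6, 0, 0, 0, 0, -0.6]
    - [-0.8, 0.8, 0, 0, 0, 0, -0.6]
    - [-0.8, 0.8, 0, 0, 0, 0, -0.6]
    - [-0.8, 0.8, 0, 0, 0, 0, -0.6]

```text
time: 42.42
tool_pos: [0.3512, -0.5093, 0.2977]
orientation: [-3.138, 0.001, -0.014]
contact_force: [0.3, 0.2, -0.9]
grip_width: 0.0684
```

```bash
cat > final.py <<'E'
from h import *
import pickle
from scipy.optimize import minimize
r=pickle.load(open('res.pkl','rb'))
ims={n:arm.get_image(n) for n in('top','scene')}
tg={'tall_bottle_mid':('tray_three',(-.086,56,84),38),'jar_mid':('tray_three',(-.017,74,84),56),'tube_block_mid':('tray_three',(.069,90,84),0),'dropper_mid':('tray_two',(-.045,54,92),30),'oblong_box_mid':('tray_two',(.029,86,92),0),'short_bottle_mid':None,'square_box_mid':None}
vs={n:cv2.resize(cv2.cvtColor(ims[n]['color'],cv2.COLOR_RGB2BGR),None,fx=4,fy=4) for n in ims}
for k,t in tg.items():
    if t:
        x,y,w=r[t[0]]; g=np.array([x+np.cos(w)*t[1][0],y+np.sin(w)*t[1][0]]); z=.003
    else: g=np.array(r[k][:2]); z=0; w=0
    for n in ims:
        d=arm.silhouettes(n,k)
        c=proj(ims[n],np.array([[g[0],g[1],.03]]))[0]
        d=[q for q in d if abs((q['box'][0]+q['box'][2])/2-c[0])<20 and abs((q['box'][1]+q['box'][3])/2-c[1])<25]
        if not d: print(k,n,'not found'); continue
        ms=cv2.resize(d[0]['pixels'].astype(np.uint8),None,fx=4,fy=4,interpolation=0)
        yl=len(r[k])==2
        p0=np.r_[g,[] if yl else [w if t else r[k][2]]]
        f=lambda p:1-((q:=render(ims[n],M[k],p[0],p[1],0 if yl else p[2],z=z))&ms).sum()/(q|ms).sum()
        sim=[p0]+[p0+np.eye(len(p0))[i]*(.006 if i<2 else .1) for i in range(len(p0))]
        o=minimize(f,p0,method='Nelder-Mead',options=dict(initial_simplex=sim,xatol=2e-4,fatol=1e-4))
        dx=o.x[:2]-g; c_,s_=np.cos(w),np.sin(w)
        print(k,n,'off from target mm',np.round([1e3*(c_*dx[0]+s_*dx[1]),1e3*(-s_*dx[0]+c_*dx[1])],1),'dyaw',None if yl else round(o.x[2]-p0[2],3),'IoU',round(1-o.fun,3))
        m=render(ims[n],M[k],o.x[0],o.x[1],0 if yl else o.x[2],z=z); cv2.drawContours(vs[n],cv2.findContours(m,0,2)[0],-1,(0,0,255),1)
cv2.imwrite('pics/fin_top.png',cv2.resize(vs['top'][340:1140,280:1780],(800,427),interpolation=cv2.INTER_AREA))
cv2.imwrite('pics/fin_scene.png',cv2.resize(vs['scene'][300:1400,520:1660],(620,598),interpolation=cv2.INTER_AREA))
E
python3 final.py
```

```text
tall_bottle_mid top off from target mm [-0.8  0.1] dyaw None IoU 0.948
tall_bottle_mid scene off from target mm [ 2.1 -0.9] dyaw None IoU 0.866
jar_mid top off from target mm [-1.4  1.5] dyaw None IoU 0.93
jar_mid scene off from target mm [-0.4  0.1] dyaw None IoU 0.961
tube_block_mid top off from target mm [0.5 0.1] dyaw 0.006 IoU 0.914
tube_block_mid scene off from target mm [ 1.4 -1. ] dyaw -0.002 IoU 0.902
dropper_mid top off from target mm [-1.2  0.1] dyaw None IoU 0.842
dropper_mid scene off from target mm [ 0.4 -2.1] dyaw None IoU 0.908
oblong_box_mid top off from target mm [ 0.7 -1.4] dyaw 0.009 IoU 0.959
oblong_box_mid scene off from target mm [ 2.1 -2.2] dyaw -0.007 IoU 0.856
short_bottle_mid top off from target mm [-0.9  0.4] dyaw None IoU 0.941
short_bottle_mid scene off from target mm [1.1 3. ] dyaw None IoU 0.899
square_box_mid top off from target mm [0.1 1.1] dyaw -0.053 IoU 0.859
square_box_mid scene off from target mm [0.1 0.5] dyaw -0.008 IoU 0.901
```

View pics/fin_top.png

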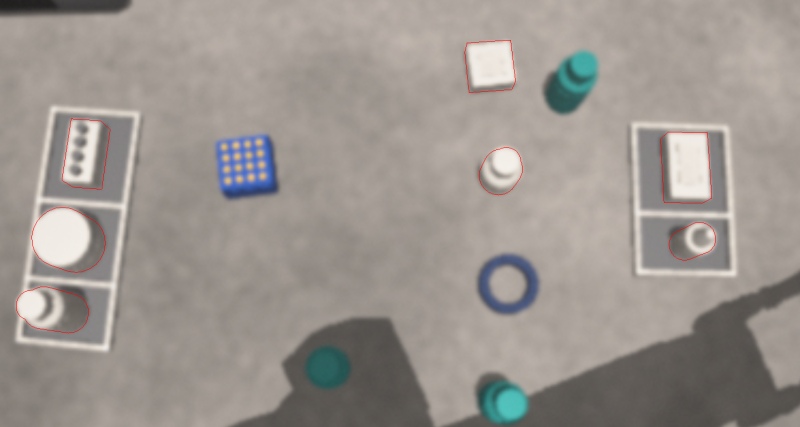

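View pics/fin_scene.png

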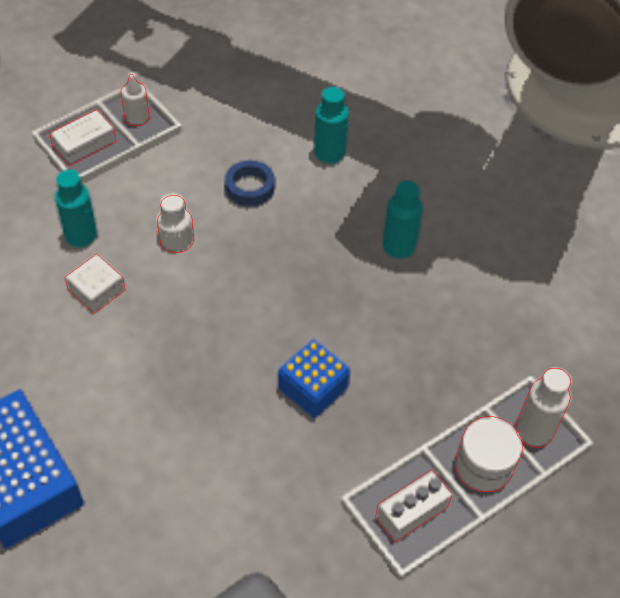

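Both views show all five parts upright and within about 2 mm of their compartment centres. The short bottle and square box haven't moved, and the arm is clear. A few idle rows to let everything settle, then hand in.

Request:
jog_arm:
  increments:
    - [0, 0, 0, 0, 0, 0, -0.6]
    - [0, 0, 0, 0, 0, 0, -0.6]
    - [0, 0, 0, 0, 0, 0, -0.6]
    - [0, 0, 0, 0, 0, 0, -0.6]

```text
time: 43.55
tool_pos: [0.3518, -0.5091, 0.2995]
orientation: [-3.142, 0.0, -0.012]
contact_force: [-0.3, 0.4, 1.0]
grip_width: 0.0684
```

```bash
python3 -c "
from bench import arm
print(arm.hand_in())"
```

```text
the job is handed in; nothing more can be done
None
```

Both kits are made up and handed in at about 43.6 s of the 128 s allowed. I placed the tall bottle, the jar and the tube block in the three-part tray, then the dropper bottle and the oblong box in the two-part tray, in the order you listed them.

- **Placement:** the last top and scene pictures show all five upright and flat in the right compartments, about 2 mm or less per axis off the centre of each. The two cameras differ by up to about 3 mm, close to the calibration error.
- **Left alone:** I did not touch the short bottle, the square box or the turquoise bottles. The scene camera put the short bottle 3 mm from where it started, but the top camera put it within 1 mm, so I take that as measurement error. The square box's fitted angle differed by 0.05 rad in the top view but only 0.008 rad in the scene view, also measurement noise.
- **Forces:** the wrist force readings reported after each move stayed at or below about 7 N.

No check failed.

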